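# Clear a framed panel of pastels and run a stylus along its frame gap

## Robot

A 6-joint arm with a two-finger parallel gripper is mounted at the origin on the work surface. World frame = base frame: x ahead of the robot, y to its left, z up, the work surface at z = 0. Lengths are in m, angles in rad, forces in N, time in s.
With the tool pointing down it reaches from about 0.3 to 0.75 m from the base axis. Payload 8.5 kg.
Tool frame: the origin (TCP) lies midway between the tips of the shut fingers; the grasp point (between the pads) lies ctrl.grasp_offset behind it (ctrl.grasp_offset is the distance from the TCP to the grasp point, in m); z points along the fingers, y is the line along which they close (so a half turn about z gives the same grasp; the last joint's range is limited). The gripper opens to 85 mm and grips with 20 to 120 N. Pads are 22 mm wide; open, the fingers measure 114 mm over their backs; the gripper's body (76 mm by 85 mm) begins 54 mm behind the grasp point. The pads swing forward as they close: fully open they stand 13 mm farther back than shut.
Start: joints at [0.926, 0.381, 1.297, -0, 1.464, -0.215], TCP at [0.229, 0.5, 0.231] pointing down, gripper open.
Joint ranges: [-3.11, 3.11], [-0.89, 2.33], [0.22, 2.48], [-1.42, 4.56], [0.17, 2.85], [-2.88, 2.88]. Speed limits (rad/s): [2.39, 2.39, 3.14, 3.14, 3.14, 3.14].

## Interface

Orientations are given as a rotation vector (axis times angle).
In Python, from bench import ctrl gives the robot as it stands.
- The arm moves only by the tool jog_arm, never from a script. Its argument "increments" is a list of rows, each an object with "hand": the finger opening in mm, from 0 to 85.4; "translation": the shift along the world's x, y, z in mm, a list of three; "yaw": the turn about the world's z in degrees. A call has 1 to 8 rows; each row is the pose to reach, as a shift and turn from the pose commanded when the call began; what a row does not reach only later rows make up. A row lasts 1/8 s, in which the tool goes at most 62.5 mm and 10.7 degrees, less where a joint would pass 70% of its speed; a pose out of reach is approached as far as the arm can. A call with a gripper value outside its range is refused whole. The fingers move at their own pace and stop on an object; "newtons" is the grip in N (left out, the last holds). Time passes only in rows, so rows that repeat a pose let the fingers close. It gives the time, the measured TCP pose, the force, the opening and the grip force at its end, in the units of the state.
- ctrl.get_state(): the state, without advancing time (a new reading comes with each control period).
- ctrl.camera(name): name is "side" or "top"; returns a dict with "pixels" (384x512x3 uint8, blue, green, red), "vertical_fov" (degrees; the focal length in pixels is half the picture's height over the tangent of half this angle, whatever the lens; pixels are square), "cx", "cy" (the principal point, pixels), "view" (4x4, takes a point from world to camera coordinates). Camera axes: x right, y up, looking along -z (the intrinsics and any distortion apply to the point x, -y, -z); pixel columns grow to the right and rows downward; lengths in m; the calibration is good to about 2 mm. A picture is of the moment at which its call begins. There is no depth.
- ctrl.sign_off(): hands the job in; it is judged then, once.
The state is a dict: "time_s": time; "joints": joint angles; "joint_velocities": joint speeds; "tau": joint torques, N m; "ee_pos": TCP position; "tool_rot": TCP orientation; "wrist_force": force on the tool from outside, world axes, zero at the start; "ft_torque": the same for the moment, N m; "gripper_width": finger opening in m; "finger_force": force on a finger pad.
Only numpy, scipy, OpenCV 4.12 (cv2) and the standard library are available. Lean on these libraries where they do the work, as an engineer would, in place of code of your own. Each camera call takes 0.05 s, during which the arm holds its last target. There are 200 camera calls.

## Task

Clear the pastel sticks off the framed picture and lay them flat in the tray, whole long ones in its longer bay and short stubs in its shorter bay, whatever their colour. Then take the stylus from its rest and run its ball tip slowly (no faster than about 4 cm a second) along the bottom of the black gap between picture and frame, from the green dot round the corner nearest to it on the robot's side and on to the red dot. Finally lay the stylus back in its rest, leave the sticks sorted, and do not disturb the other things on the table.

Things in the scene. Friction and masses are not known exactly. Their poses are not given: they have to be found in the camera images.
- frame: Framed picture fixed on the table: wooden rim 200 (x) by 280 mm (y), 14 mm wide, 18 mm high; white panel inside, 148 x 228 mm, flush with the rim. Between them a black gap all round, 12 mm wide, 4 mm deep (bottom 14 mm above the table), centre lines x = +-80, y = +-120 mm. Origin: centre of underside; x away from the robot, y to its left. Green dot (left rim): start; red dot (right rim): end.
- long_bay (a point): Centre of the floor of the longer bay of a fixed grey tray on the robot's left or right. Tray 160 (x, away from the robot) by 138 mm (y), floor 4 mm thick, walls and divider 4 mm thick, 12 mm above the table. Longer bay nearer the robot, inside 88 (x) by 130 mm (y). Point 4 mm above the table, axes as the tray's. Holds three sticks along x, at y about -42, 0, 42 mm.
- short_bay (a point): Centre of the floor of the tray's shorter bay, inside 60 mm (tray x) by 130 mm (tray y), 78 mm from the longer bay's centre along the tray's x; axes as the tray's. Room for three short sticks in the same way.
- rest: Dark wooden stylus rest, fixed, base 110 (x) by 60 (y) by 12 mm high, on the side away from the tray. Cheeks 6 mm high, 14 mm long, at x = -42 and 42 mm leave a channel 22 mm wide along x; the middle 70 mm is open to the fingers. Origin: centre of underside; x away from the robot. Stylus home: its origin 19 mm above this one, x axes alike.
- stylus: Stylus, 40 g, lying loose in the rest with its tip pointing away from the robot: square blue handle 90 mm long and 14 x 14 mm, then a steel neck (8 mm thick for 12 mm, then 3.6 mm thick), ending in a ball of 5 mm diameter. Origin: centre of the handle, on its axis; the tip lies along its +x, 82 mm from the origin.
- stylus_tip (a point): Centre of the stylus's tip ball (2.5 mm radius), on the handle's axis, 82 mm from the handle's centre along +x of the stylus.
- seam0 (a point): Point 0 of 0 to 6 of the seam path, in the middle of the frame's gap, beside the green dot, on the left side (frame x 45, y 120 mm). It lies 16.5 mm above the frame's underside: where the centre of the tip ball is when the ball rests on the gap's bottom.
- seam1 (a point): Point 1 of 0 to 6 of the seam path, in the middle of the frame's gap, on the left side (x -20, y 120). It lies 16.5 mm above the frame's underside: where the centre of the tip ball is when the ball rests on the gap's bottom.
- seam2 (a point): Point 2 of 0 to 6 of the seam path, in the middle of the frame's gap, in the corner of left and near sides (x -80, y 120). It lies 16.5 mm above the frame's underside: where the centre of the tip ball is when the ball rests on the gap's bottom.
- seam3 (a point): Point 3 of 0 to 6 of the seam path, in the middle of the frame's gap, on the near side (x -80, y 60). It lies 16.5 mm above the frame's underside: where the centre of the tip ball is when the ball rests on the gap's bottom.
- seam4 (a point): Point 4 of 0 to 6 of the seam path, in the middle of the frame's gap, middle of the near side (x -80, y 0). It lies 16.5 mm above the frame's underside: where the centre of the tip ball is when the ball rests on the gap's bottom.
- seam5 (a point): Point 5 of 0 to 6 of the seam path, in the middle of the frame's gap, on the near side (x -80, y -60). It lies 16.5 mm above the frame's underside: where the centre of the tip ball is when the ball rests on the gap's bottom.
- seam6 (a point): Point 6 of 0 to 6 of the seam path, in the middle of the frame's gap, in the corner of near and right sides, beside the red dot (x -80, y -120). It lies 16.5 mm above the frame's underside: where the centre of the tip ball is when the ball rests on the gap's bottom.
- red_long: Long red pastel stick, 72 x 16 x 16 mm, about 25 g, lying loose on the picture at first; may be absent. Origin: its centre; x along its length.
- yellow_long: Long yellow pastel stick, 72 x 16 x 16 mm, about 25 g, lying loose on the picture at first; may be absent. Origin: its centre; x along its length.
- violet_long: Long violet pastel stick, 72 x 16 x 16 mm, about 25 g, lying loose on the picture at first; may be absent. Origin: its centre; x along its length.
- red_short: Short red pastel stick, 44 x 16 x 16 mm, about 16 g, lying loose on the picture at first; may be absent. Origin: its centre; x along its length.
- yellow_short: Short yellow pastel stick, 44 x 16 x 16 mm, about 16 g, lying loose on the picture at first; may be absent. Origin: its centre; x along its length.
- violet_short: Short violet pastel stick, 44 x 16 x 16 mm, about 16 g, lying loose on the picture at first; may be absent. Origin: its centre; x along its length.
- water_cup: Bystander, not to be disturbed: white plastic water cup, 84 mm wide, 85 mm tall. Origin: centre of its underside.
- ink_jar: Bystander, not to be disturbed: glass ink jar with black lid, 52 mm wide, 60 mm tall. Origin: centre of its underside.
- tape_roll: Bystander, not to be disturbed: yellow roll of tape lying flat, 72 mm wide, 20 mm tall. Origin: centre of its underside.
- eraser: Bystander, not to be disturbed: white eraser, 45 x 22 x 14 mm. Origin: centre of its underside.
- cork_block: Bystander, not to be disturbed: cork block, 60 x 35 x 25 mm. Origin: centre of its underside.

How it is judged:
On the way, in this order (a step that is already met when the one before it is completed fails the run):
1. every stick lies flat in the bay of its length (x of red_long in the frame of long_bay between -0.03 and 0.03 m and y of red_long in the frame of long_bay between -0.058 and 0.058 m and z of red_long in the frame of long_bay between 0.004 and 0.0115 m and linear speed of each of red_long, yellow_long, violet_long, red_short, yellow_short, violet_short below 0.03 m/s and x of yellow_long in the frame of long_bay between -0.03 and 0.03 m and y of yellow_long in the frame of long_bay between -0.058 and 0.058 m and z of yellow_long in the frame of long_bay between 0.004 and 0.0115 m and x of violet_long in the frame of long_bay between -0.03 and 0.03 m and y of violet_long in the frame of long_bay between -0.058 and 0.058 m and z of violet_long in the frame of long_bay between 0.004 and 0.0115 m and x of red_short in the frame of short_bay between -0.024 and 0.024 m and y of red_short in the frame of short_bay between -0.058 and 0.058 m and z of red_short in the frame of short_bay between 0.004 and 0.0115 m and x of yellow_short in the frame of short_bay between -0.024 and 0.024 m and y of yellow_short in the frame of short_bay between -0.058 and 0.058 m and z of yellow_short in the frame of short_bay between 0.004 and 0.0115 m and x of violet_short in the frame of short_bay between -0.024 and 0.024 m and y of violet_short in the frame of short_bay between -0.058 and 0.058 m and z of violet_short in the frame of short_bay between 0.004 and 0.0115 m), for 0.3 s.
2. stylus tip on the bottom of the gap at the green dot (within 6 mm sideways, 1.5 mm of the bottom), moving slower than 60 mm/s (horizontal distance between stylus_tip and seam0 below 0.006 m and z of stylus_tip in the frame of frame below 0.018 m and linear speed of stylus below 0.06 m/s), for 0.1 s.
3. stylus tip on the bottom of the gap half-way to the near corner (within 6 mm sideways, 1.5 mm of the bottom), moving slower than 60 mm/s (horizontal distance between stylus_tip and seam1 below 0.006 m and z of stylus_tip in the frame of frame below 0.018 m and linear speed of stylus below 0.06 m/s), for 0.1 s.
4. stylus tip on the bottom of the gap in the near corner (within 6 mm sideways, 1.5 mm of the bottom), moving slower than 60 mm/s (horizontal distance between stylus_tip and seam2 below 0.006 m and z of stylus_tip in the frame of frame below 0.018 m and linear speed of stylus below 0.06 m/s), for 0.1 s.
5. stylus tip on the bottom of the gap a quarter along the near side (within 6 mm sideways, 1.5 mm of the bottom), moving slower than 60 mm/s (horizontal distance between stylus_tip and seam3 below 0.006 m and z of stylus_tip in the frame of frame below 0.018 m and linear speed of stylus below 0.06 m/s), for 0.1 s.
6. stylus tip on the bottom of the gap half-way along the near side (within 6 mm sideways, 1.5 mm of the bottom), moving slower than 60 mm/s (horizontal distance between stylus_tip and seam4 below 0.006 m and z of stylus_tip in the frame of frame below 0.018 m and linear speed of stylus below 0.06 m/s), for 0.1 s.
7. stylus tip on the bottom of the gap three quarters along the near side (within 6 mm sideways, 1.5 mm of the bottom), moving slower than 60 mm/s (horizontal distance between stylus_tip and seam5 below 0.006 m and z of stylus_tip in the frame of frame below 0.018 m and linear speed of stylus below 0.06 m/s), for 0.1 s.
8. stylus tip on the bottom of the gap in the last corner, at the red dot (within 6 mm sideways, 1.5 mm of the bottom), moving slower than 60 mm/s (horizontal distance between stylus_tip and seam6 below 0.006 m and z of stylus_tip in the frame of frame below 0.018 m and linear speed of stylus below 0.06 m/s), for 0.1 s.
At the end, for the whole second after the job is handed in: Every stick present lies still and flat in the bay of its length, its centre within 30 mm (long) or 24 mm (short) of the bay's centre along tray x and 58 mm along y, at most 11.5 mm over the floor; the stylus lies still in its rest within 15 mm and 0.15 rad, its axis at most 10.5 mm over the base (all of step 1 and horizontal distance between stylus and rest below 0.015 m and z of stylus in the frame of rest below 0.0225 m and angle between the x axis of stylus and the x axis of rest, either way round below 0.15 rad and linear speed of stylus below 0.03 m/s); the robot touches nothing.
It fails at once if the water cup is moved more than 30 mm (distance of water_cup from where it was at the start of the episode above 0.03 m).
It fails at once if the ink jar is moved more than 30 mm (distance of ink_jar from where it was at the start of the episode above 0.03 m).
It fails at once if the tape roll is moved more than 30 mm (distance of tape_roll from where it was at the start of the episode above 0.03 m).
It fails at once if the eraser is moved more than 30 mm (distance of eraser from where it was at the start of the episode above 0.03 m).
It fails at once if the cork block is moved more than 30 mm (distance of cork_block from where it was at the start of the episode above 0.03 m).
Of red_long, yellow_long, violet_long, red_short, yellow_short, violet_short only 4 to 6 are there at a start; the rules pass over those that are not, and their reading is None.
At some moment in a run one of red_long, yellow_long, violet_long, red_short, yellow_short, violet_short may be knocked a few centimetres aside while the robot is not near it.
Once in a run the grip may slacken for a moment while it holds something.
It also fails if it takes over 210 s, if anything falls off the work surface, if the arm or the gripper's body presses on something with over 40 N, if the wrist force passes 120 N, or if a joint passes its speed limit or range.

## Working session

There is one attempt and no reset: what is moved stays moved. The work goes in short steps, Python scripts to look and compute and a tool call to move; the robot and the scene stay as the last step left them, time stands still between calls to the robot, and variables do not carry over. Pictures are saved under pics/ and viewed, at most 16 in all, crops included, and the job is handed in when it is done.

Besides the shell and the picture viewer there is one more tool, called after "Emit:" as name(argument=value, ...) on one line, values as JSON. jog_arm: Moves the arm, as the interface text tells. Its arguments: {"type":"object","properties":{"increments":{"type":"array"},"newtons":{"type":"number"}},"required":["increments"]}

```bash
mkdir -p pics; ls; python3 - <<'E'
from bench import ctrl
import cv2
print(ctrl.get_state(), ctrl.grasp_offset)
for n in("top","side"):
    c=ctrl.camera(n); cv2.imwrite(f"pics/{n}0.png",c["pixels"]); print(n,{k:v for k,v in c.items() if k!="pixels"})
E
```

```text
pics
{'time_s': 0.0, 'joints': array([ 9.25703717e-01,  3.81220379e-01,  1.29827121e+00, -1.64665251e-05,
        1.46359110e+00, -2.15294602e-01]), 'joint_velocities': array([ 0.00073487,  0.00020424,  0.00048128,  0.00205002, -0.00128527,
        0.00052043]), 'tau': array([ 1.48643187e-03, -4.48475146e+01, -2.31268662e+01, -9.57922953e-05,
        4.86157151e-03, -6.83638660e-06]), 'ee_pos': array([0.22900045, 0.49973559, 0.23069516]), 'tool_rot': array([-6.69808506e-01, -3.06873684e+00,  2.13760147e-03]), 'wrist_force': array([-0.58757593, -0.71319194,  0.15046981]), 'ft_torque': array([ 0.03088699,  0.03404378, -0.00600654]), 'finger_force': 0.0, 'gripper_width': 0.0857984507088997} 0.0187
top {'vertical_fov': 53.55886841552562, 'cx': 250.95344848556405, 'cy': 193.56610347035638, 'view': array([[-0.01138356, -0.99992768,  0.00387841,  0.02187507],
       [ 0.99612976, -0.01100209,  0.08720351, -0.53533882],
       [-0.08715453,  0.00485609,  0.99618297, -0.89687589],
       [ 0.        ,  0.        ,  0.        ,  1.        ]])}
side {'vertical_fov': 48.98297821583796, 'cx': 255.2764855166751, 'cy': 192.82339237384124, 'view': array([[ 0.75914117, -0.65090506, -0.00522372, -0.4013039 ],
       [ 0.4537818 ,  0.52345157,  0.72116609, -0.2969866 ],
       [-0.46667629, -0.5498373 ,  0.69274251, -0.76471873],
       [ 0.        ,  0.        ,  0.        ,  1.        ]])}
```

View pics/top0.png

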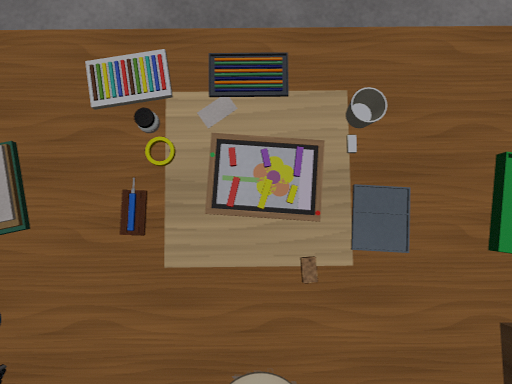

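View pics/side0.png

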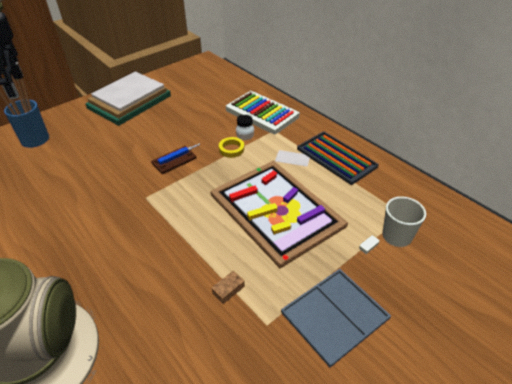

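Top view: all six sticks are on the picture (frame about (207..323, 135..218)). The rest is at (134,212), the tray at (381,218), the red dot at (318,213), and the green dot near (212,155). The side view agrees. Next I'll measure.

```bash
cat > h.py <<'E'
import numpy as np, cv2
from bench import ctrl
def cast(c,uv,z):
    V=c["view"]; R=V[:3,:3]; o=-R.T@V[:3,3]
    H=c["pixels"].shape[0]; f=H/2/np.tan(np.radians(c["vertical_fov"]/2))
    uv=np.atleast_2d(uv).astype(float)
    d=np.c_[(uv[:,0]-c["cx"])/f,-(uv[:,1]-c["cy"])/f,-np.ones(len(uv))]@R
    return o+d*((z-o[2])/d[:,2])[:,None]
def proj(c,P):
    V=c["view"]; H=c["pixels"].shape[0]; f=H/2/np.tan(np.radians(c["vertical_fov"]/2))
    q=np.atleast_2d(P)@V[:3,:3].T+V[:3,3]
    return np.c_[c["cx"]+f*q[:,0]/-q[:,2], c["cy"]-f*q[:,1]/-q[:,2]]
def mask(c,lo,hi):
    return cv2.inRange(cv2.cvtColor(c["pixels"],cv2.COLOR_BGR2HSV),lo,hi)
def blobs(c,m,z,amin=40,roi=None):
    """world rects (x,y,len,wid,angle of long axis deg) of blobs at height z"""
    if roi: k=np.zeros_like(m); k[roi[1]:roi[3],roi[0]:roi[2]]=1; m=m*k
    out=[]
    for t in cv2.findContours(m,cv2.RETR_EXTERNAL,cv2.CHAIN_APPROX_NONE)[0]:
        if cv2.contourArea(t)<amin: continue
        w=cast(c,t[:,0,:],z)[:,:2]*1000
        r=cv2.minAreaRect(w.astype(np.float32)); b=cv2.boxPoints(r)
        e=[b[1]-b[0],b[2]-b[1]]; L=max(e,key=np.linalg.norm); S=min(e,key=np.linalg.norm)
        out.append(np.round([*r[0],np.linalg.norm(L)+2.3,np.linalg.norm(S)+2.3,(np.degrees(np.arctan2(L[1],L[0]))+90)%180-90],1))
    return out
E
python3 - <<'E'
from h import *
c=ctrl.camera("top"); p=c["pixels"]; hsv=cv2.cvtColor(p,cv2.COLOR_BGR2HSV)
for n,u,v in [("redS",233,157),("vioS",266,158),("vioL",298,162),("redL",233,192),("yelL",265,194),("yelS",292,194),("flower",285,172),("purplecirc",273,177),("panel",250,150),("gap",260,210),("rim",260,215),("stylus",131,210),("rest",140,228),("tray",380,235),("reddot",318,213),("mat",190,200),("green",212,155)]: print(n,hsv[v,u],end="; ")
cv2.imwrite("pics/c1.png",cv2.resize(p[125:225,200:330],None,fx=6,fy=6,interpolation=cv2.INTER_CUBIC))
a=cv2.resize(p[170:245,110:160],None,fx=7,fy=7,interpolation=cv2.INTER_CUBIC);b=cv2.resize(p[180:255,348:413],None,fx=6,fy=7,interpolation=cv2.INTER_CUBIC)
cv2.imwrite("pics/c2.png",np.hstack([a,b]))
E
```

```text
redS [  1 176 159]; vioS [139 138 142]; vioL [139 137 143]; redL [  1 174 160]; yelL [ 30 218 159]; yelS [ 30 224 158]; flower [ 30 194 159]; purplecirc [157 102 123]; panel [113  13 152]; gap [120  16  32]; rim [ 14 110 114]; stylus [108 210 146]; rest [ 11 159  64]; tray [108  42  91]; reddot [  1 217 160]; mat [ 18  95 139]; green [ 69 176 133];
```

View pics/c1.png

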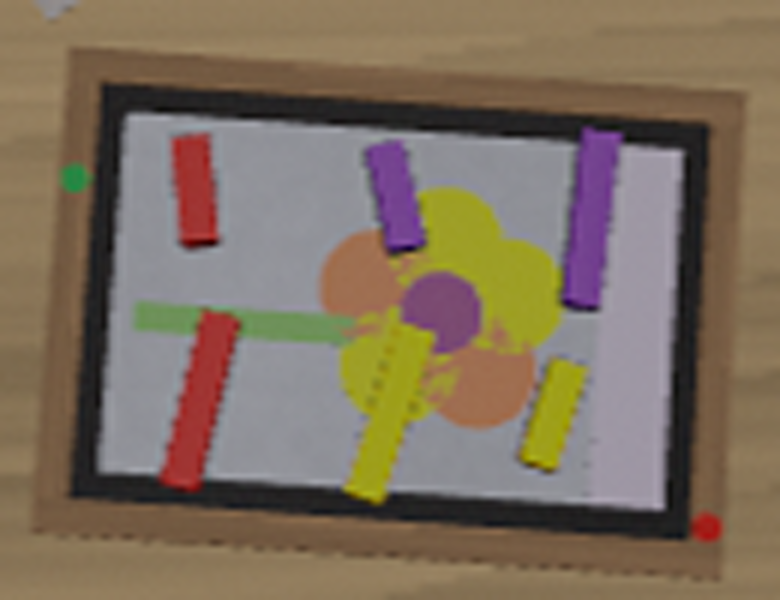

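View pics/c2.png

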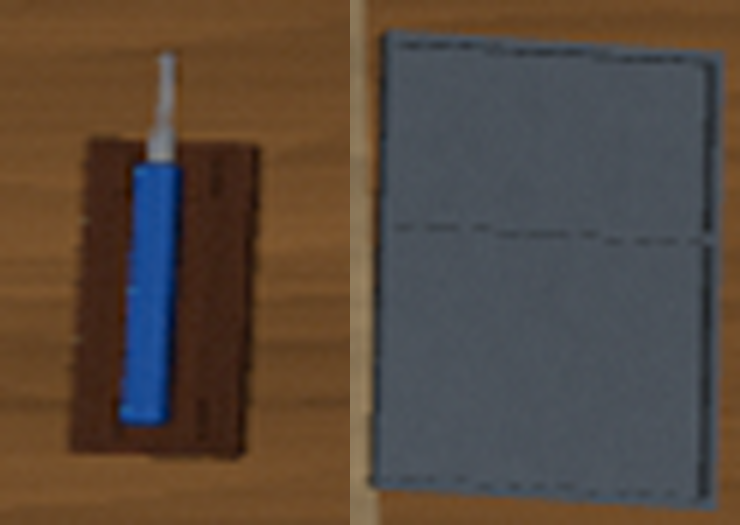

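Crop 1 shows each stick clearly, with yellow_long at crop (392,412) and its end over the near gap. Crop 2 shows the stylus in its rest and the tray with its divider, the longer bay lower (nearer the robot).

```bash
cat >> h.py <<'E'
ROI=(200,125,332,228)
def sticks(c,roi=ROI,z=.034):
    return {"red":blobs(c,mask(c,(0,140,60),(5,255,255)),z,25,roi),"vio":blobs(c,mask(c,(132,110,60),(146,255,255)),z,25,roi),
     "yel":blobs(c,mask(c,(26,206,60),(34,255,255)),z,25,roi)}
E
python3 - <<'E'
from h import *
c=ctrl.camera("top")
for k,v in sticks(c).items(): print(k,*v)
q=lambda L:np.array(L)/6+np.array([200,125])-.4
def rect(c,uv,z):
    w=cast(c,uv,z)[:,:2]*1000; print(np.round(w.mean(0),1),np.round(w,0).tolist(),np.degrees(np.arctan2(*(w[0]-w[3]+w[1]-w[2])[::-1])).round(2),np.degrees(np.arctan2(*(w[0]-w[1]+w[3]-w[2])[::-1])).round(2)-90)
print("yelL hand");rect(c,q([(403,322),(433,335),(385,503),(345,490)]),.034)
m=mask(c,(0,0,0),(179,120,48)); print("gap",*blobs(c,m,.018,100,ROI))
print("gap hand");rect(c,q([(103,83),(708,122),(690,540),(70,497)]),.018)
print("rim hand");rect(c,q([(68,47),(747,92),(720,578),(33,532)]),.018)
for n,u,z in(("green",(75,178),.018),("red",(707,527),.018)): print(n,cast(c,q([u]),z)*1000)
print("tray",*blobs(c,mask(c,(100,25,55),(116,75,140)),.012,800,(345,178,415,258)))
print("rest",*blobs(c,mask(c,(0,100,30),(20,255,80)),.012,200,(112,180,155,242)))
print("sty",*blobs(c,mask(c,(100,150,60),(116,255,255)),.026,100,(112,180,155,242)))
s=ctrl.camera("side")
for k,v in sticks(s,(150,140,400,270)).items(): print("side",k,*v)
print("side sty",*blobs(s,mask(s,(100,150,60),(120,255,255)),.024,60,(145,130,210,180)))
E
```

```text
red [539.7  58.3  73.8  19.1 -15.4] [625.1  60.7  44.6  15.7   5.2]
vio [622.2 -19.5  44.9  16.7  11.6] [612.9 -97.4  73.8  19.   -9.6]
yel [533.1 -81.9  42.8  15.6 -18.2] [533.7 -17.9  71.8  23.6 -17.4]
yelL hand
[534.9 -17.3] [[571.0, -22.0], [566.0, -34.0], [499.0, -14.0], [504.0, 2.0]] -18.26 -21.11
gap [578.5 -18.8 251.3 172.4  85.5]
gap hand
[578.5 -19.1] [[673.0, 99.0], [654.0, -150.0], [483.0, -138.0], [503.0, 112.0]] -4.32 -4.480000000000004
rim hand
[578.1 -18.8] [[688.0, 113.0], [667.0, -166.0], [468.0, -149.0], [489.0, 127.0]] -4.46 -4.459999999999994
green [[633.88159916 110.09042166  18.        ]]
red [[ 488.33038519 -144.7777628    18.        ]]
tray [ 473.6 -299.7  160.4  139.8   -3.8]
rest [494.3 302.8 111.9  64.2  -2.3]
sty [495.4 303.9  91.1  17.2  -2.4]
side red [535.6  55.3  75.7  25.8 -11.3] [625.2  56.6  57.   20.4   7.2]
side vio [ 610.1 -102.3   78.9   25.9   -3.1] [621.4 -23.1  56.   19.7  12.5]
side yel [534.1 -16.9  71.7  18.9 -16.3] [564.9 -73.3 107.2  38.8  20.9] [628.3 218.9  68.7  60.4 -41. ]
side sty [493.6 302.2  90.8  26.   -2.3]
```

Frame is centred at (578.5,-18.9) with yaw -4.45°, tray at (473.6,-299.7) with yaw -3.8°, rest at about (494.5,303) with yaw -2.3°. First stick: red_long.

Emit:
jog_arm(increments=[{"hand": 40, "translation": [155, -220, -60], "yaw": 9}, {"hand": 40, "translation": [155, -220, -60], "yaw": 9}, {"hand": 40, "translation": [155, -220, -60], "yaw": 9}, {"hand": 40, "translation": [155, -220, -60], "yaw": 9}, {"hand": 40, "translation": [155, -220, -60], "yaw": 9}, {"hand": 40, "translation": [155, -220, -60], "yaw": 9}], newtons=40)

```text
time_s: 1.0
ee_pos: [0.3848, 0.2788, 0.171]
tool_rot: [-0.432, -3.111, 0.001]
wrist_force: [-0.3, 1.6, 0.3]
gripper_width: 0.0401
finger_force: 0.0
```

Emit:
jog_arm(increments=[{"hand": 40, "translation": [52, -73, -20], "yaw": 0.4}, {"hand": 40, "translation": [104, -146, -60], "yaw": 0.4}, {"hand": 40, "translation": [155, -221, -101], "yaw": 0.4}, {"hand": 40, "translation": [155, -221, -101], "yaw": 0.4}, {"hand": 40, "translation": [155, -221, -148], "yaw": 0.4}, {"hand": 40, "translation": [155, -221, -148], "yaw": 0.4}, {"hand": 12, "translation": [155, -221, -148], "yaw": 0.4}, {"hand": 12, "translation": [155, -221, -148], "yaw": 0.4}])

```text
time_s: 2.0
ee_pos: [0.5394, 0.0604, 0.0252]
tool_rot: [0.413, 3.112, 0.0]
wrist_force: [-0.4, 0.0, -0.3]
gripper_width: 0.0142
finger_force: 41.3
```

Emit:
jog_arm(increments=[{"hand": 12, "translation": [0, 0, 0], "yaw": 0}, {"hand": 12, "translation": [0, 0, 0], "yaw": 0}, {"hand": 12, "translation": [0, 0, 40], "yaw": 0}, {"hand": 12, "translation": [0, 0, 80], "yaw": 0}, {"hand": 12, "translation": [0, 0, 80], "yaw": 0}])

```text
time_s: 2.62
ee_pos: [0.5405, 0.0593, 0.1066]
tool_rot: [0.414, 3.107, 0.0]
wrist_force: [-0.6, 0.1, -0.8]
gripper_width: 0.0147
finger_force: 41.4
```

Emit:
jog_arm(increments=[{"hand": 12, "translation": [-15, -60, 0], "yaw": 5}, {"hand": 12, "translation": [-30, -120, 0], "yaw": 11.6}, {"hand": 12, "translation": [-46, -180, 0], "yaw": 11.6}, {"hand": 12, "translation": [-61, -240, 0], "yaw": 11.6}, {"hand": 12, "translation": [-76, -300, 0], "yaw": 11.6}, {"hand": 12, "translation": [-91, -358, 0], "yaw": 11.6}, {"hand": 12, "translation": [-101, -395, -20], "yaw": 11.6}, {"hand": 12, "translation": [-101, -395, -40], "yaw": 11.6}])

```text
time_s: 3.62
ee_pos: [0.4372, -0.3383, 0.0621]
tool_rot: [0.105, 3.14, -0.001]
wrist_force: [0.2, 0.9, -0.4]
gripper_width: 0.0146
finger_force: 41.4
```

Emit:
jog_arm(increments=[{"hand": 12, "translation": [0, 0, -20], "yaw": 0}, {"hand": 12, "translation": [0, 0, -40], "yaw": 0}, {"hand": 12, "translation": [0, 0, -52], "yaw": 0}, {"hand": 12, "translation": [0, 0, -52], "yaw": 0}, {"hand": 12, "translation": [0, 0, -52], "yaw": 0}])

```text
time_s: 4.25
ee_pos: [0.4382, -0.336, 0.0114]
tool_rot: [0.099, 3.14, -0.0]
wrist_force: [0.5, 0.4, -0.6]
gripper_width: 0.0146
finger_force: 43.7
```

Emit:
jog_arm(increments=[{"hand": 26, "translation": [0, 0, 0], "yaw": 0}, {"hand": 26, "translation": [0, 0, 0], "yaw": 0}, {"hand": 26, "translation": [0, 0, 40], "yaw": 0}, {"hand": 40, "translation": [10, 30, 75], "yaw": 0}, {"hand": 40, "translation": [30, 90, 75], "yaw": -7}, {"hand": 40, "translation": [48, 150, 75], "yaw": -14.4}, {"hand": 40, "translation": [66, 210, 75], "yaw": -14.4}, {"hand": 40, "translation": [84, 270, 75], "yaw": -14.4}])

```text
time_s: 5.25
ee_pos: [0.5222, -0.0653, 0.0866]
tool_rot: [0.492, 3.102, -0.0]
wrist_force: [0.6, -0.1, -0.6]
gripper_width: 0.0403
finger_force: 0.0
```

Emit:
jog_arm(increments=[{"hand": 40, "translation": [12, 48, 0], "yaw": 0}, {"hand": 40, "translation": [12, 48, -30], "yaw": 0}, {"hand": 40, "translation": [12, 48, -63], "yaw": 0}, {"hand": 40, "translation": [12, 48, -63], "yaw": 0}, {"hand": 12, "translation": [12, 48, -63], "yaw": 0}, {"hand": 12, "translation": [12, 48, -63], "yaw": 0}, {"hand": 12, "translation": [12, 48, -63], "yaw": 0}, {"hand": 12, "translation": [12, 48, -63], "yaw": 0}])

```text
time_s: 6.25
ee_pos: [0.5346, -0.0195, 0.0248]
tool_rot: [0.492, 3.1, -0.001]
wrist_force: [-0.1, -0.1, 6.6]
gripper_width: 0.0146
finger_force: 40.7
```

Emit:
jog_arm(increments=[{"hand": 12, "translation": [0, 0, 40], "yaw": 0}, {"hand": 12, "translation": [0, 0, 80], "yaw": 0}, {"hand": 12, "translation": [0, 0, 80], "yaw": 0}])

```text
time_s: 6.62
ee_pos: [0.5352, -0.0195, 0.1065]
tool_rot: [0.491, 3.096, -0.001]
wrist_force: [1.3, -0.2, -0.8]
gripper_width: 0.0149
finger_force: 39.8
```

Emit:
jog_arm(increments=[{"hand": 12, "translation": [-20, -60, 0], "yaw": 7}, {"hand": 12, "translation": [-40, -120, 0], "yaw": 14.2}, {"hand": 12, "translation": [-60, -180, 0], "yaw": 14.2}, {"hand": 12, "translation": [-80, -238, 0], "yaw": 14.2}, {"hand": 12, "translation": [-93.5, -278, 0], "yaw": 14.2}, {"hand": 12, "translation": [-93.5, -278, -30], "yaw": 14.2}, {"hand": 12, "translation": [-93.5, -278, -60], "yaw": 14.2}, {"hand": 12, "translation": [-93.5, -278, -60], "yaw": 14.2}])

```text
time_s: 7.62
ee_pos: [0.4392, -0.2962, 0.0414]
tool_rot: [-0.105, -3.136, -0.006]
wrist_force: [0.6, -0.4, -0.8]
gripper_width: 0.0147
finger_force: 39.8
```

Emit:
jog_arm(increments=[{"hand": 12, "translation": [0, 0, -20], "yaw": 0}, {"hand": 12, "translation": [0, 0, -33], "yaw": 0}, {"hand": 12, "translation": [0, 0, -33], "yaw": 0}, {"hand": 12, "translation": [0, 0, -33], "yaw": 0}])

```text
time_s: 8.12
ee_pos: [0.4405, -0.2973, 0.0108]
tool_rot: [0.105, 3.139, -0.001]
wrist_force: [0.0, 0.8, -0.6]
gripper_width: 0.0145
finger_force: 41.1
```

Emit:
jog_arm(increments=[{"hand": 26, "translation": [0, 0, 0], "yaw": 0}, {"hand": 26, "translation": [0, 0, 0], "yaw": 0}, {"hand": 26, "translation": [0, 0, 40], "yaw": 0}, {"hand": 40, "translation": [25, 30, 75], "yaw": 0}, {"hand": 40, "translation": [60, 70, 75], "yaw": -5.8}, {"hand": 40, "translation": [100, 116, 75], "yaw": -5.8}, {"hand": 40, "translation": [140, 162, 75], "yaw": -5.8}, {"hand": 40, "translation": [172, 200, 75], "yaw": -5.8}])

```text
time_s: 9.12
ee_pos: [0.6135, -0.0952, 0.0854]
tool_rot: [0.262, 3.13, -0.0]
wrist_force: [-0.0, -0.6, 1.2]
gripper_width: 0.0401
finger_force: 0.0
```

Emit:
jog_arm(increments=[{"hand": 40, "translation": [0, 0, 0], "yaw": 0}, {"hand": 40, "translation": [0, 0, -40], "yaw": 0}, {"hand": 40, "translation": [0, 0, -61], "yaw": 0}, {"hand": 40, "translation": [0, 0, -61], "yaw": 0}, {"hand": 12, "translation": [0, 0, -61], "yaw": 0}, {"hand": 12, "translation": [0, 0, -61], "yaw": 0}, {"hand": 12, "translation": [0, 0, -61], "yaw": 0}, {"hand": 12, "translation": [0, 0, -61], "yaw": 0}])

```text
time_s: 10.12
ee_pos: [0.6129, -0.0976, 0.0257]
tool_rot: [0.263, 3.128, -0.002]
wrist_force: [-1.6, -1.0, 6.1]
gripper_width: 0.0144
finger_force: 40.4
```

Emit:
jog_arm(increments=[{"hand": 12, "translation": [0, 0, 40], "yaw": 0}, {"hand": 12, "translation": [0, 0, 80], "yaw": 0}, {"hand": 12, "translation": [0, 0, 80], "yaw": 0}])

```text
time_s: 10.5
ee_pos: [0.6137, -0.0976, 0.1078]
tool_rot: [0.263, 3.124, -0.003]
wrist_force: [-0.7, -0.4, -0.7]
gripper_width: 0.0151
finger_force: 39.6
```

Emit:
jog_arm(increments=[{"hand": 12, "translation": [-40, -38, 0], "yaw": 5.8}, {"hand": 12, "translation": [-80, -76, 0], "yaw": 5.8}, {"hand": 12, "translation": [-125, -119, 0], "yaw": 5.8}, {"hand": 12, "translation": [-169.5, -162, 0], "yaw": 5.8}, {"hand": 12, "translation": [-169.5, -162, -30], "yaw": 5.8}, {"hand": 12, "translation": [-169.5, -162, -60], "yaw": 5.8}, {"hand": 12, "translation": [-169.5, -162, -60], "yaw": 5.8}])

```text
time_s: 11.38
ee_pos: [0.4417, -0.2583, 0.0425]
tool_rot: [-0.105, -3.136, -0.005]
wrist_force: [-0.3, 0.2, 0.1]
gripper_width: 0.0148
finger_force: 39.6
```

Emit:
jog_arm(increments=[{"hand": 12, "translation": [0, 0, -20], "yaw": 0}, {"hand": 12, "translation": [0, 0, -33], "yaw": 0}, {"hand": 12, "translation": [0, 0, -33], "yaw": 0}, {"hand": 12, "translation": [0, 0, -33], "yaw": 0}])

```text
time_s: 11.88
ee_pos: [0.4431, -0.2592, 0.0118]
tool_rot: [0.104, 3.139, -0.001]
wrist_force: [-0.5, 0.5, -0.4]
gripper_width: 0.0148
finger_force: 41.8
```

Emit:
jog_arm(increments=[{"hand": 26, "translation": [0, 0, 0], "yaw": 0}, {"hand": 26, "translation": [0, 0, 0], "yaw": 0}, {"hand": 26, "translation": [0, 0, 40], "yaw": 0}, {"hand": 40, "translation": [-40, 0, 90], "yaw": 0}, {"hand": 40, "translation": [-100, 0, 100], "yaw": 0}, {"hand": 40, "translation": [-100, 0, 100], "yaw": 0}])

```text
time_s: 12.62
ee_pos: [0.3405, -0.2588, 0.1124]
tool_rot: [0.109, 3.139, -0.001]
wrist_force: [-0.1, -0.2, 0.7]
gripper_width: 0.04
finger_force: 0.0
```

```bash
python3 - <<'E'
from h import *
c=ctrl.camera("top"); cv2.imwrite("pics/t1.png",cv2.resize(c["pixels"][120:270,195:420],None,fx=3.5,fy=3.5))
for k,v in sticks(c).items(): print(k,*v)
for k,v in sticks(c,(340,170,420,265),.02).items(): print("tray",k,*v)
print(ctrl.get_state()["ee_pos"])
E
```

```text
red [625.1  60.4  44.5  15.3   4.3]
vio [622.2 -19.5  44.9  16.7  11.6]
yel [533.1 -81.7  42.6  15.3 -18.2]
tray red [ 440.2 -335.1   72.2   16.8   -2.5]
tray vio [ 443.5 -258.8   73.1   18.5   -6. ]
tray yel [ 439.5 -296.4   69.9   16.8   -2.4]
[ 0.34206035 -0.25937344  0.1120554 ]
```

View pics/t1.png

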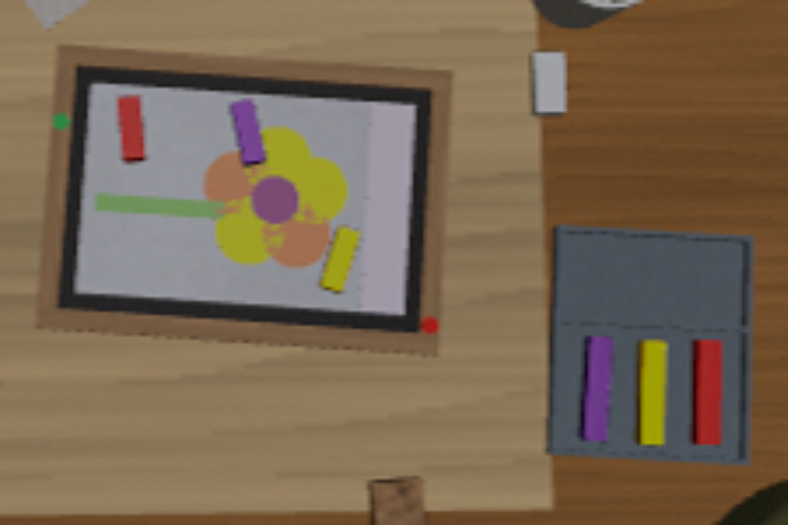

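The three long sticks lie properly in the longer bay; the three short ones are unmoved. Next is yellow_short.

Emit:
jog_arm(increments=[{"hand": 40, "translation": [44, 41, 0], "yaw": -7}, {"hand": 40, "translation": [88, 82, 0], "yaw": -14.3}, {"hand": 40, "translation": [132, 123, 0], "yaw": -14.3}, {"hand": 40, "translation": [176, 164, -20], "yaw": -14.3}, {"hand": 40, "translation": [191.5, 177.5, -40], "yaw": -14.3}, {"hand": 40, "translation": [191.5, 177.5, -70], "yaw": -14.3}, {"hand": 40, "translation": [191.5, 177.5, -87], "yaw": -14.3}, {"hand": 40, "translation": [191.5, 177.5, -87], "yaw": -14.3}])

```text
time_s: 13.68
ee_pos: [0.5344, -0.0808, 0.0228]
tool_rot: [-0.493, -3.1, -0.001]
wrist_force: [-0.5, -0.9, 1.0]
gripper_width: 0.0406
finger_force: 0.0
```

Emit:
jog_arm(increments=[{"hand": 12, "translation": [0, 0, 0], "yaw": 0}, {"hand": 12, "translation": [0, 0, 0], "yaw": 0}, {"hand": 12, "translation": [0, 0, 0], "yaw": 0}, {"hand": 12, "translation": [0, 0, 0], "yaw": 0}, {"hand": 12, "translation": [0, 0, 40], "yaw": 0}, {"hand": 12, "translation": [0, 0, 80], "yaw": 0}, {"hand": 12, "translation": [0, 0, 80], "yaw": 0}])

```text
time_s: 14.55
ee_pos: [0.5354, -0.0821, 0.1069]
tool_rot: [0.494, 3.097, -0.002]
wrist_force: [0.2, 0.5, -0.2]
gripper_width: 0.0146
finger_force: 40.1
```

Emit:
jog_arm(increments=[{"hand": 12, "translation": [-4, -60, 0], "yaw": 7}, {"hand": 12, "translation": [-8, -120, 0], "yaw": 14.3}, {"hand": 12, "translation": [-12, -180, 0], "yaw": 14.3}, {"hand": 12, "translation": [-18, -238, 0], "yaw": 14.3}, {"hand": 12, "translation": [-18, -258.5, 0], "yaw": 14.3}, {"hand": 12, "translation": [-18, -258.5, -30], "yaw": 14.3}, {"hand": 12, "translation": [-18, -258.5, -60], "yaw": 14.3}, {"hand": 12, "translation": [-18, -258.5, -60], "yaw": 14.3}])

```text
time_s: 15.55
ee_pos: [0.5153, -0.3385, 0.0418]
tool_rot: [-0.104, -3.135, -0.007]
wrist_force: [0.3, -0.1, -0.8]
gripper_width: 0.0148
finger_force: 40.2
```

Emit:
jog_arm(increments=[{"hand": 12, "translation": [0, 0, -20], "yaw": 0}, {"hand": 12, "translation": [0, 0, -33], "yaw": 0}, {"hand": 12, "translation": [0, 0, -33], "yaw": 0}, {"hand": 12, "translation": [0, 0, -33], "yaw": 0}])

```text
time_s: 16.05
ee_pos: [0.5166, -0.3402, 0.012]
tool_rot: [0.105, 3.139, -0.001]
wrist_force: [-0.4, -0.7, -0.8]
gripper_width: 0.0147
finger_force: 41.8
```

Emit:
jog_arm(increments=[{"hand": 26, "translation": [0, 0, 0], "yaw": 0}, {"hand": 26, "translation": [0, 0, 0], "yaw": 0}, {"hand": 26, "translation": [0, 0, 40], "yaw": 0}, {"hand": 40, "translation": [0, 20, 90], "yaw": 0}, {"hand": 40, "translation": [20, 80, 95], "yaw": 7}, {"hand": 40, "translation": [40, 138, 95], "yaw": 15.4}, {"hand": 40, "translation": [60, 196, 95], "yaw": 15.4}, {"hand": 40, "translation": [80, 254, 95], "yaw": 15.4}])

```text
time_s: 17.05
ee_pos: [0.5968, -0.0843, 0.1067]
tool_rot: [-0.316, 3.125, -0.0]
wrist_force: [0.0, -0.2, 0.4]
gripper_width: 0.0401
finger_force: 0.0
```

Emit:
jog_arm(increments=[{"hand": 40, "translation": [22, 58, 0], "yaw": 0}, {"hand": 40, "translation": [25.5, 67, -30], "yaw": 0}, {"hand": 40, "translation": [25.5, 67, -60], "yaw": 0}, {"hand": 40, "translation": [25.5, 67, -82], "yaw": 0}, {"hand": 40, "translation": [25.5, 67, -82], "yaw": 0}, {"hand": 12, "translation": [25.5, 67, -82], "yaw": 0}, {"hand": 12, "translation": [25.5, 67, -82], "yaw": 0}, {"hand": 12, "translation": [25.5, 67, -82], "yaw": 0}])

```text
time_s: 18.05
ee_pos: [0.6225, -0.0194, 0.0257]
tool_rot: [-0.316, 3.123, -0.001]
wrist_force: [-0.4, 0.4, 6.2]
gripper_width: 0.0145
finger_force: 40.7
```

Emit:
jog_arm(increments=[{"hand": 12, "translation": [0, 0, 0], "yaw": 0}, {"hand": 12, "translation": [0, 0, 40], "yaw": 0}, {"hand": 12, "translation": [0, 0, 80], "yaw": 0}, {"hand": 12, "translation": [0, 0, 80], "yaw": 0}])

```text
time_s: 18.55
ee_pos: [0.6232, -0.0194, 0.1079]
tool_rot: [-0.316, 3.119, -0.003]
wrist_force: [-0.1, -1.4, -0.3]
gripper_width: 0.0144
finger_force: 39.9
```

Emit:
jog_arm(increments=[{"hand": 12, "translation": [-22, -56, 0], "yaw": -7}, {"hand": 12, "translation": [-44, -112, 0], "yaw": -15.4}, {"hand": 12, "translation": [-64, -170, 0], "yaw": -15.4}, {"hand": 12, "translation": [-84, -228, 0], "yaw": -15.4}, {"hand": 12, "translation": [-103.5, -283, 0], "yaw": -15.4}, {"hand": 12, "translation": [-103.5, -283, -30], "yaw": -15.4}, {"hand": 12, "translation": [-103.5, -283, -60], "yaw": -15.4}, {"hand": 12, "translation": [-103.5, -283, -60], "yaw": -15.4}])

```text
time_s: 19.55
ee_pos: [0.5171, -0.3013, 0.042]
tool_rot: [-0.105, -3.136, -0.006]
wrist_force: [-0.7, 1.2, 0.6]
gripper_width: 0.0146
finger_force: 39.9
```

Emit:
jog_arm(increments=[{"hand": 12, "translation": [0, 0, -20], "yaw": 0}, {"hand": 12, "translation": [0, 0, -34], "yaw": 0}, {"hand": 12, "translation": [0, 0, -34], "yaw": 0}, {"hand": 12, "translation": [0, 0, -34], "yaw": 0}])

```text
time_s: 20.05
ee_pos: [0.5185, -0.3022, 0.0108]
tool_rot: [0.105, 3.139, -0.001]
wrist_force: [-0.0, 0.1, -0.0]
gripper_width: 0.0147
finger_force: 43.4
```

Emit:
jog_arm(increments=[{"hand": 26, "translation": [0, 0, 0], "yaw": 0}, {"hand": 26, "translation": [0, 0, 0], "yaw": 0}, {"hand": 26, "translation": [0, 0, 40], "yaw": 0}, {"hand": 40, "translation": [0, 20, 90], "yaw": 0}, {"hand": 40, "translation": [0, 80, 95], "yaw": 8.6}, {"hand": 40, "translation": [0, 140, 95], "yaw": 8.6}, {"hand": 40, "translation": [0, 200, 95], "yaw": 8.6}, {"hand": 40, "translation": [0, 240, 95], "yaw": 8.6}])

```text
time_s: 21.05
ee_pos: [0.5179, -0.0597, 0.1056]
tool_rot: [-0.133, 3.139, 0.0]
wrist_force: [0.3, 0.2, -0.4]
gripper_width: 0.04
finger_force: 0.0
```

```bash
python3 - <<'E'
from h import *
c=ctrl.camera("top")
for k,v in sticks(c).items(): print(k,*v)
for k,v in sticks(c,(340,170,420,265),.02).items(): print("tray",k,*v)
print(ctrl.get_state()["ee_pos"])
E
```

```text
red [625.1  60.6  44.6  15.5   5.2]
vio
yel
tray red [ 440.3 -335.1   72.3   16.8   -2.6]
tray vio [ 443.5 -258.8   73.1   18.5   -6. ] [ 517.9 -302.1   44.1   16.9   -2.3]
tray yel [ 439.5 -296.4   69.9   16.8   -2.4] [ 515.1 -339.7   44.1   14.5   -2.5]
[ 0.51735323 -0.0562667   0.10554009]
```

Emit:
jog_arm(increments=[{"hand": 40, "translation": [40, 46, 0], "yaw": 0}, {"hand": 40, "translation": [80, 92, 0], "yaw": 0}, {"hand": 40, "translation": [106.5, 123, -30], "yaw": 0}, {"hand": 40, "translation": [106.5, 123, -60], "yaw": 0}, {"hand": 40, "translation": [106.5, 123, -81], "yaw": 0}, {"hand": 40, "translation": [106.5, 123, -81], "yaw": 0}, {"hand": 12, "translation": [106.5, 123, -81], "yaw": 0}, {"hand": 12, "translation": [106.5, 123, -81], "yaw": 0}])

```text
time_s: 22.1
ee_pos: [0.6255, 0.0606, 0.0258]
tool_rot: [-0.13, 3.136, -0.001]
wrist_force: [0.2, -0.1, 3.2]
gripper_width: 0.0149
finger_force: 40.6
```

Emit:
jog_arm(increments=[{"hand": 12, "translation": [0, 0, 0], "yaw": 0}, {"hand": 12, "translation": [0, 0, 0], "yaw": 0}, {"hand": 12, "translation": [0, 0, 40], "yaw": 0}, {"hand": 12, "translation": [0, 0, 80], "yaw": 0}, {"hand": 12, "translation": [0, 0, 80], "yaw": 0}])

```text
time_s: 22.72
ee_pos: [0.6263, 0.0608, 0.1079]
tool_rot: [-0.131, 3.132, -0.001]
wrist_force: [0.2, -0.1, -0.8]
gripper_width: 0.0149
finger_force: 40.0
```

Emit:
jog_arm(increments=[{"hand": 12, "translation": [-18, -56, 0], "yaw": -8.6}, {"hand": 12, "translation": [-36, -112, 0], "yaw": -8.6}, {"hand": 12, "translation": [-54, -168, 0], "yaw": -8.6}, {"hand": 12, "translation": [-72, -224, 0], "yaw": -8.6}, {"hand": 12, "translation": [-90, -280, 0], "yaw": -8.6}, {"hand": 12, "translation": [-104, -325.5, 0], "yaw": -8.6}, {"hand": 12, "translation": [-104, -325.5, -30], "yaw": -8.6}, {"hand": 12, "translation": [-104, -325.5, -60], "yaw": -8.6}])

```text
time_s: 23.72
ee_pos: [0.5201, -0.2652, 0.043]
tool_rot: [-0.107, -3.139, -0.001]
wrist_force: [0.1, 0.5, -0.6]
gripper_width: 0.0146
finger_force: 40.0
```

Emit:
jog_arm(increments=[{"hand": 12, "translation": [0, 0, 0], "yaw": 0}, {"hand": 12, "translation": [0, 0, -20], "yaw": 0}, {"hand": 12, "translation": [0, 0, -34], "yaw": 0}, {"hand": 12, "translation": [0, 0, -34], "yaw": 0}, {"hand": 12, "translation": [0, 0, -34], "yaw": 0}])

```text
time_s: 24.35
ee_pos: [0.521, -0.2647, 0.0107]
tool_rot: [0.105, 3.139, -0.001]
wrist_force: [-0.7, 0.5, 0.6]
gripper_width: 0.0144
finger_force: 43.5
```

Emit:
jog_arm(increments=[{"hand": 26, "translation": [0, 0, 0], "yaw": 0}, {"hand": 26, "translation": [0, 0, 0], "yaw": 0}, {"hand": 26, "translation": [0, 0, 40], "yaw": 0}, {"hand": 40, "translation": [0, 20, 90], "yaw": 0}, {"hand": 40, "translation": [0, 80, 95], "yaw": 1.5}, {"hand": 40, "translation": [0, 140, 95], "yaw": 1.5}, {"hand": 40, "translation": [0, 200, 95], "yaw": 1.5}, {"hand": 40, "translation": [0, 250, 95], "yaw": 1.5}])

```text
time_s: 25.35
ee_pos: [0.5205, -0.0125, 0.1056]
tool_rot: [0.063, 3.141, 0.0]
wrist_force: [0.4, 0.4, 0.8]
gripper_width: 0.0399
finger_force: 0.0
```

Emit:
jog_arm(increments=[{"hand": 40, "translation": [0, 58, 0], "yaw": 0}, {"hand": 40, "translation": [0, 116, 0], "yaw": 0}, {"hand": 40, "translation": [0, 174, 0], "yaw": 0}, {"hand": 40, "translation": [0, 200, 0], "yaw": 0}])

```text
time_s: 25.85
ee_pos: [0.5203, 0.1881, 0.1054]
tool_rot: [0.059, 3.141, 0.0]
wrist_force: [0.3, -0.2, -0.3]
gripper_width: 0.0402
finger_force: 0.0
```

```bash
python3 - <<'E'
from h import *
c=ctrl.camera("top")
for k,v in sticks(c).items(): print(k,*v)
for k,v in sticks(c,(340,170,420,265),.02).items(): print("tray",k,*v)
print("sty",*blobs(c,mask(c,(100,150,60),(116,255,255)),.026,100,(112,180,155,242)))
print(ctrl.get_state()["ee_pos"])
E
```

```text
red
vio
yel
tray red [ 440.3 -335.1   72.3   16.8   -2.5] [ 520.8 -263.3   44.1   16.9   -2.1]
tray vio [ 443.4 -258.8   73.3   18.5   -6. ] [ 517.9 -302.1   44.1   16.9   -2.3]
tray yel [ 439.5 -296.4   69.9   16.8   -2.4] [ 515.1 -339.7   44.1   14.5   -2.5]
sty
[0.52018285 0.18973434 0.10543494]
```

All six sticks are sorted in their bays. Now to the stylus.

Emit:
jog_arm(increments=[{"hand": 40, "translation": [-10, 55, 0], "yaw": 0}, {"hand": 40, "translation": [-26, 110, 0], "yaw": 0}, {"hand": 40, "translation": [-26, 118, -30], "yaw": 0}, {"hand": 40, "translation": [-26, 118, -65], "yaw": 0}, {"hand": 40, "translation": [-26, 118, -90], "yaw": 0}, {"hand": 40, "translation": [-26, 118, -90], "yaw": 0}, {"hand": 40, "translation": [-26, 118, -90], "yaw": 0}], newtons=30)

```text
time_s: 26.78
ee_pos: [0.4955, 0.3033, 0.0164]
tool_rot: [0.064, 3.139, 0.001]
wrist_force: [-0.1, -0.1, -0.2]
gripper_width: 0.0398
finger_force: 0.0
```

```bash
python3 - <<'E'
from h import *
c=ctrl.camera("side");p=c["pixels"]
cv2.imwrite("pics/s1.png",cv2.resize(p[70:230,110:310],None,fx=3.7,fy=3.7,interpolation=cv2.INTER_CUBIC))
print(ctrl.get_state()["ee_pos"])
E
```

```text
[0.49554879 0.30340457 0.01662988]
```

View pics/s1.png

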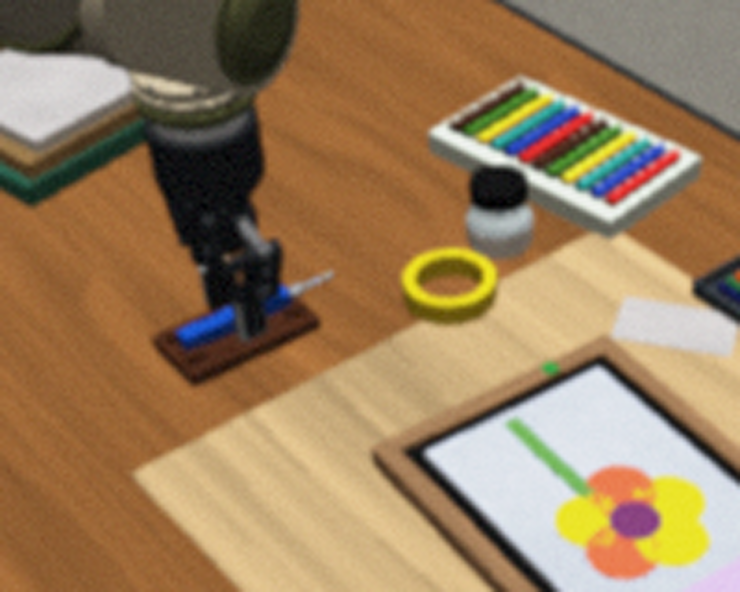

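Stylus lies between the open fingers, at crop (235,320). Grasp it and lift.

Emit:
jog_arm(increments=[{"hand": 8, "translation": [0, 0, 0], "yaw": 0}, {"hand": 8, "translation": [0, 0, 0], "yaw": 0}, {"hand": 8, "translation": [0, 0, 0], "yaw": 0}, {"hand": 8, "translation": [0, 0, 0], "yaw": 0}, {"hand": 8, "translation": [0, 0, 20], "yaw": 0}, {"hand": 8, "translation": [0, 0, 20], "yaw": 0}], newtons=25)

```text
time_s: 27.58
ee_pos: [0.4955, 0.3036, 0.0364]
tool_rot: [0.064, 3.138, 0.002]
wrist_force: [0.8, -0.6, -0.3]
gripper_width: 0.0132
finger_force: 25.3
```

Emit:
jog_arm(increments=[{"hand": 8, "translation": [28, 12, 0], "yaw": 0}, {"hand": 8, "translation": [56, 14, 0], "yaw": 0}, {"hand": 8, "translation": [83, 14, 0], "yaw": 0}, {"hand": 8, "translation": [83, 14, 0], "yaw": 0}, {"hand": 8, "translation": [83, 14, -8], "yaw": 0}, {"hand": 8, "translation": [83, 14, -12], "yaw": 0}, {"hand": 8, "translation": [83, 14, -12], "yaw": 0}])

```text
time_s: 28.45
ee_pos: [0.5771, 0.3174, 0.0229]
tool_rot: [-0.063, -3.14, 0.001]
wrist_force: [-0.8, -0.3, 0.3]
gripper_width: 0.0128
finger_force: 25.3
```

Emit:
jog_arm(increments=[{"hand": 8, "translation": [0, 0, -2], "yaw": 0}, {"hand": 8, "translation": [0, 0, -4], "yaw": 0}, {"hand": 8, "translation": [0, 0, -4], "yaw": 0}], newtons=20)

```text
time_s: 28.82
ee_pos: [0.5784, 0.3175, 0.0203]
tool_rot: [0.064, 3.139, 0.001]
wrist_force: [0.6, -0.1, 5.0]
gripper_width: 0.0133
finger_force: 26.1
```

Emit:
jog_arm(increments=[{"hand": 8, "translation": [0, 0, -2], "yaw": 0}, {"hand": 8, "translation": [0, 0, -3], "yaw": 0}, {"hand": 8, "translation": [0, 0, -3], "yaw": 0}])

```text
time_s: 29.2
ee_pos: [0.5791, 0.3175, 0.0178]
tool_rot: [0.064, 3.137, 0.002]
wrist_force: [2.6, -0.0, 7.0]
gripper_width: 0.0131
finger_force: 26.6
```

```bash
python3 - <<'E'
from h import *
c=ctrl.camera("side");p=c["pixels"]
cv2.imwrite("pics/s2.png",cv2.resize(p[90:190,140:270],None,fx=6,fy=6,interpolation=cv2.INTER_CUBIC))
s=ctrl.get_state();print(s["ee_pos"],s["wrist_force"],s["ft_torque"])
E
```

```text
[0.57911461 0.31752823 0.01783745] [ 1.94194281 -1.32486384  6.78993975] [-0.1007204  -0.12600897  0.06030156]
```

View pics/s2.png

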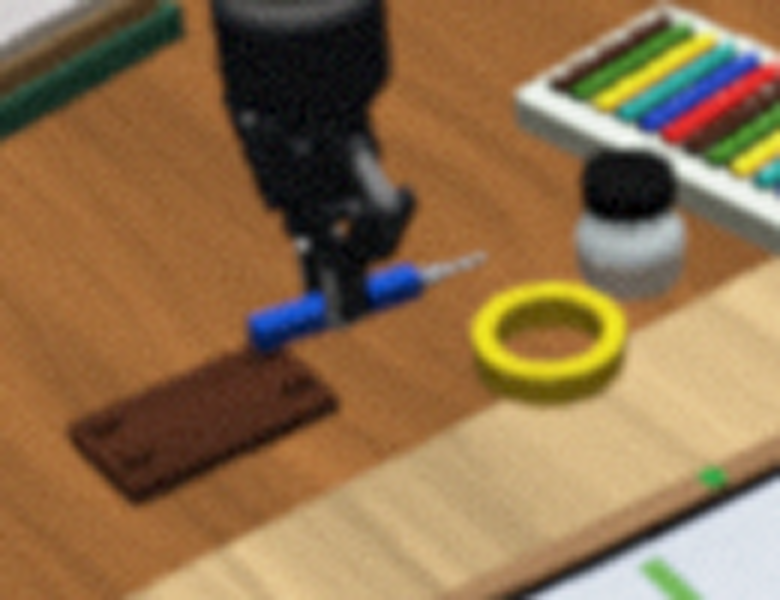

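Stylus tail presses on the rest's far cheek (crop (260,335)) and its tip at (483,258) is starting to dip. Press a little further.

Emit:
jog_arm(increments=[{"hand": 8, "translation": [0, 0, -1.5], "yaw": 0}, {"hand": 8, "translation": [0, 0, -2.5], "yaw": 0}, {"hand": 8, "translation": [0, 0, -2.5], "yaw": 0}])

```text
time_s: 29.62
ee_pos: [0.5796, 0.3175, 0.0155]
tool_rot: [0.064, 3.136, 0.002]
wrist_force: [3.6, -0.4, 7.6]
gripper_width: 0.013
finger_force: 27.0
```

```bash
cat >> h.py <<'E'
def stylus_dir(c,ee,yaw,roi,dz=2.5):
    """pitch (deg, tip down +) of the handle: its outline axis seen in the view against the known vertical plane"""
    m=mask(c,(100,150,50),(120,255,255)); k=np.zeros_like(m); k[roi[1]:roi[3],roi[0]:roi[2]]=1
    ys,xs=np.nonzero(m*k); pts=np.c_[xs,ys].astype(np.float32)
    vx,vy,x0,y0=cv2.fitLine(pts,cv2.DIST_HUBER,0,.01,.01).ravel()
    n=np.array([-np.sin(yaw),np.cos(yaw),0])          # normal of stylus plane
    V=c["view"];R=V[:3,:3];o=-R.T@V[:3,3];f=c["pixels"].shape[0]/2/np.tan(np.radians(c["vertical_fov"]/2))
    P=[]
    for t in(-15,15):
        d=R.T@np.array([(x0+t*vx-c["cx"])/f,-(y0+t*vy-c["cy"])/f,-1]); P.append(o+d*(n@(np.array(ee)-o))/(n@d))
    D=P[1]-P[0]; h=D[0]*np.cos(yaw)+D[1]*np.sin(yaw)
    return np.degrees(np.arctan2(-D[2],h) if h>0 else np.arctan2(D[2],-h)).round(1),len(pts),np.round(1000*(P[0]+P[1])/2)
E
python3 - <<'E'
from h import *
c=ctrl.camera("side"); s=ctrl.get_state();print(s["ee_pos"],s["wrist_force"])
print(stylus_dir(c,s["ee_pos"],np.radians(-2.3),(170,120,220,155)))
E
```

```text
[0.57955463 0.31750604 0.01552113] [ 3.23698905 -1.75031113  6.54366707]
(np.float64(8.7), 102, array([576., 318.,  22.]))
```

Emit:
jog_arm(increments=[{"hand": 8, "translation": [0, 0, -1], "yaw": 0}, {"hand": 8, "translation": [0, 0, -2], "yaw": 0}, {"hand": 8, "translation": [0, 0, -2], "yaw": 0}, {"hand": 8, "translation": [0, 0, 30], "yaw": 0}, {"hand": 8, "translation": [0, 0, 60], "yaw": 0}, {"hand": 8, "translation": [-20, -30, 60], "yaw": 0}, {"hand": 8, "translation": [-50, -75, 60], "yaw": -2}])

```text
time_s: 30.55
ee_pos: [0.5276, 0.2421, 0.074]
tool_rot: [0.118, 3.138, 0.001]
wrist_force: [0.4, -0.6, 0.1]
gripper_width: 0.0133
finger_force: 26.3
```

Emit:
jog_arm(increments=[{"hand": 8, "translation": [-30, -45, 0], "yaw": 0}, {"hand": 8, "translation": [-60, -91, 0], "yaw": 0}, {"hand": 8, "translation": [-90, -137, 0], "yaw": 0}, {"hand": 8, "translation": [-120, -183, 0], "yaw": 0}, {"hand": 8, "translation": [-146, -226, 0], "yaw": 0}, {"hand": 8, "translation": [-146, -226, -25], "yaw": 0}, {"hand": 8, "translation": [-146, -226, -45], "yaw": 0}, {"hand": 8, "translation": [-146, -226, -45], "yaw": 0}])

```text
time_s: 31.55
ee_pos: [0.3814, 0.0163, 0.0283]
tool_rot: [-0.119, -3.137, -0.001]
wrist_force: [-0.6, -0.1, -1.3]
gripper_width: 0.0129
finger_force: 26.3
```

```bash
python3 - <<'E'
from h import *
c=ctrl.camera("side"); s=ctrl.get_state();print(s["ee_pos"],s["wrist_force"],s["tool_rot"])
cv2.imwrite("pics/s3.png",cv2.resize(c["pixels"][170:300,130:290],None,fx=4.8,fy=4.6,interpolation=cv2.INTER_CUBIC))
print(stylus_dir(c,s["ee_pos"],np.radians(-4.4),(130,170,290,300)))
E
```

```text
[0.38181702 0.01636113 0.02893394] [ 0.55505988  0.16863193 -1.2519802 ] [-1.18425517e-01 -3.13878282e+00 -1.81221591e-04]
(np.float64(11.8), 159, array([376.,  17.,  34.]))
```

View pics/s3.png

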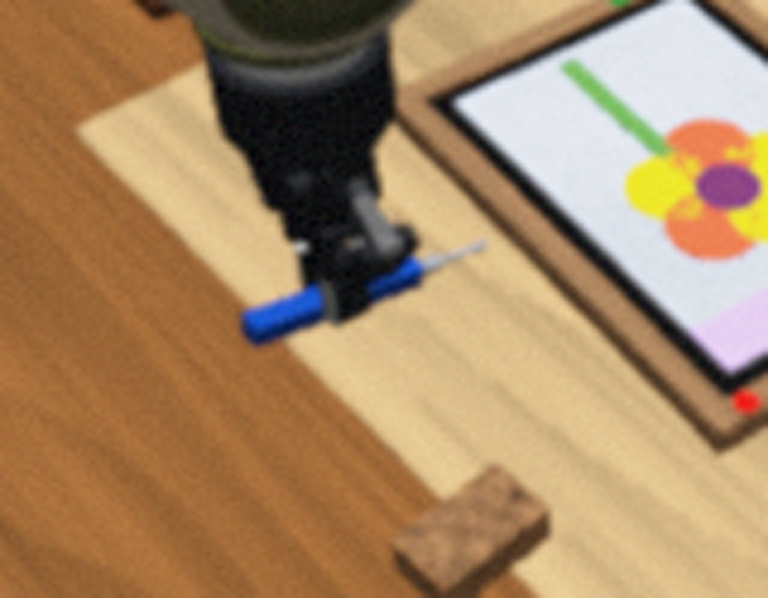

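Stylus is held tip-down by about 12°, ball at crop (482,245), just short of the near rim. Lower it and push it against the rim's outer face.

Emit:
jog_arm(increments=[{"hand": 8, "translation": [0, 0, -5], "yaw": 0}, {"hand": 8, "translation": [0, 0, -10], "yaw": 0}, {"hand": 8, "translation": [6, -0.5, -10], "yaw": 0}, {"hand": 8, "translation": [12, -1, -10], "yaw": 0}, {"hand": 8, "translation": [12, -1, -10], "yaw": 0}])

```text
time_s: 32.22
ee_pos: [0.3946, 0.0152, 0.0189]
tool_rot: [0.118, 3.138, -0.0]
wrist_force: [-1.0, 0.2, -0.4]
gripper_width: 0.0129
finger_force: 26.3
```

Emit:
jog_arm(increments=[{"hand": 8, "translation": [2, -0.2, 0], "yaw": 0}, {"hand": 8, "translation": [4, -0.3, 0], "yaw": 0}, {"hand": 8, "translation": [4, -0.3, 0], "yaw": 0}])

```text
time_s: 32.6
ee_pos: [0.3979, 0.015, 0.0188]
tool_rot: [0.119, 3.139, -0.0]
wrist_force: [-0.4, -0.0, -1.2]
gripper_width: 0.0132
finger_force: 26.3
```

Emit:
jog_arm(increments=[{"hand": 8, "translation": [1.5, -0.1, 0], "yaw": 0}, {"hand": 8, "translation": [3, -0.2, 0], "yaw": 0}, {"hand": 8, "translation": [3, -0.2, 0], "yaw": 0}])

```text
time_s: 32.98
ee_pos: [0.3997, 0.0151, 0.0186]
tool_rot: [-0.118, -3.137, -0.001]
wrist_force: [-4.6, -0.3, 1.8]
gripper_width: 0.0131
finger_force: 26.5
```

Emit:
jog_arm(increments=[{"hand": 8, "translation": [1.5, -0.1, 2.5], "yaw": 0}, {"hand": 8, "translation": [3, -0.2, 5.5], "yaw": 0}, {"hand": 8, "translation": [4.5, -0.3, 8], "yaw": 0}, {"hand": 8, "translation": [6, -0.4, 11], "yaw": 0}, {"hand": 8, "translation": [6, -0.4, 11], "yaw": 0}])

```text
time_s: 33.6
ee_pos: [0.4047, 0.0149, 0.0294]
tool_rot: [-0.118, -3.134, -0.001]
wrist_force: [-7.3, -0.5, -0.6]
gripper_width: 0.0132
finger_force: 25.8
```

```bash
python3 - <<'E'
from h import *
c=ctrl.camera("side"); s=ctrl.get_state();print(s["ee_pos"],s["wrist_force"])
print(stylus_dir(c,s["ee_pos"],np.radians(-4.4),(130,170,290,300)))
E
```

```text
[0.40471515 0.0149068  0.02934917] [-6.71752551 -0.32967343 -0.10318693]
(np.float64(17.8), 154, array([398.,  15.,  37.]))
```

Emit:
jog_arm(increments=[{"hand": 8, "translation": [1.5, -0.1, 4], "yaw": 0}, {"hand": 8, "translation": [3, -0.2, 8], "yaw": 0}, {"hand": 8, "translation": [5, -0.4, 12], "yaw": 0}, {"hand": 8, "translation": [7, -0.5, 15.5], "yaw": 0}, {"hand": 8, "translation": [9.5, -0.7, 19], "yaw": 0}, {"hand": 8, "translation": [12, -0.9, 23], "yaw": 0}, {"hand": 8, "translation": [15, -1.1, 27], "yaw": 0}, {"hand": 8, "translation": [15, -1.1, 27], "yaw": 0}])

```text
time_s: 34.65
ee_pos: [0.4221, 0.0133, 0.0571]
tool_rot: [0.118, 3.139, -0.0]
wrist_force: [-4.2, 0.6, 0.7]
gripper_width: 0.0133
finger_force: 24.0
```

```bash
python3 - <<'E'
from h import *
c=ctrl.camera("side"); s=ctrl.get_state();print(s["ee_pos"],s["wrist_force"])
cv2.imwrite("pics/s4.png",cv2.resize(c["pixels"][170:300,130:290],None,fx=4.8,fy=4.6,interpolation=cv2.INTER_CUBIC))
print(stylus_dir(c,s["ee_pos"],np.radians(-4.4),(130,170,290,300)))
E
```

```text
[0.42200948 0.0133115  0.05699406] [-4.61353444  0.30417655  0.84616514]
(np.float64(36.7), 135, array([407.,  14.,  69.]))
```

View pics/s4.png

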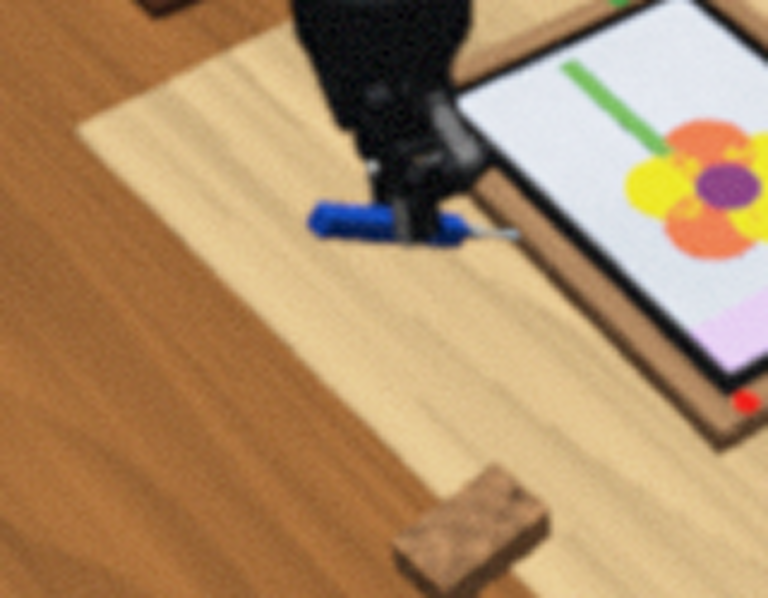

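Stylus is now about 37° tip-down; ball at crop (516,234), at the rim. Back off, grip firmly and measure the tip offset.

Emit:
jog_arm(increments=[{"hand": 8, "translation": [-3, 0, 0], "yaw": 0}, {"hand": 8, "translation": [-10, 1, 10], "yaw": 0}, {"hand": 8, "translation": [-10, 1, 20], "yaw": 0}, {"hand": 8, "translation": [-10, 1, 20], "yaw": 0}, {"hand": 8, "translation": [-10, 1, 20], "yaw": 0}], newtons=60)

```text
time_s: 35.33
ee_pos: [0.412, 0.0143, 0.0769]
tool_rot: [0.119, 3.139, -0.0]
wrist_force: [0.2, -0.1, -0.9]
gripper_width: 0.0119
finger_force: 61.3
```

```bash
python3 - <<'E'
from h import *
s=ctrl.get_state();print(s["ee_pos"],s["gripper_width"])
c=ctrl.camera("side"); t=ctrl.camera("top"); print(stylus_dir(c,s["ee_pos"],np.radians(-4.4),(130,150,290,300)))
e=s["ee_pos"]; g=e+[.0656,-.005,-.045]
for n,k in(("side",c),("top",t)): print(n,proj(k,[e,g]).round(1).tolist())
u,v=proj(c,[g])[0].astype(int); a=c["pixels"][v-30:v+30,u-45:u+25]
u2,v2=proj(t,[g])[0].astype(int); b=t["pixels"][v2-30:v2+30,u2-25:u2+15]
print(u-45,v-30,u2-25,v2-30)
cv2.imwrite("pics/s5.png",np.hstack([cv2.resize(a,None,fx=7,fy=7,interpolation=cv2.INTER_CUBIC),cv2.resize(b,None,fx=7,fy=7,interpolation=cv2.INTER_CUBIC)]))
E
```

```text
[0.41200331 0.0142908  0.07694476] 0.011851113319157917
(np.float64(36.1), 140, array([398.,  15.,  88.]))
side [[209.9, 214.6], [235.8, 215.6]]
top [[252.4, 246.2], [254.0, 217.4]]
190 185 229 187
```

View pics/s5.png

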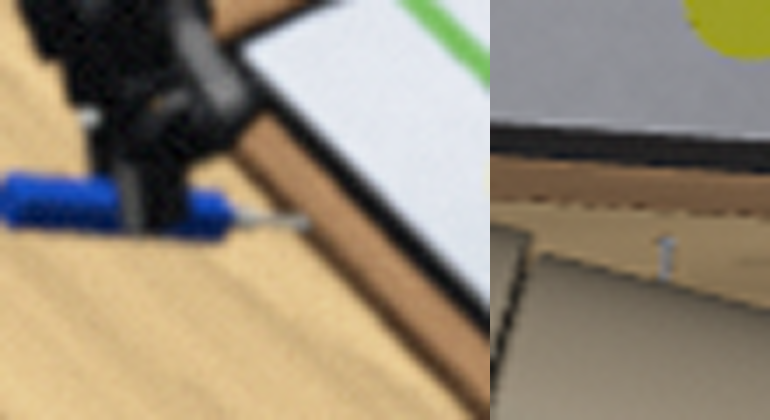

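Side crop shows the ball at (303,225); top crop shows it at (668,241), visible in front of the hand. Triangulate.

```bash
cat >> h.py <<'E'
def tri(pairs):
    A=[];b=[]
    for c,uv in pairs:
        V=c["view"];o=-V[:3,:3].T@V[:3,3];d=cast(c,uv,0)[0]-o;d/=np.linalg.norm(d);M=np.eye(3)-np.outer(d,d);A.append(M);b.append(M@o)
    x=np.linalg.lstsq(np.vstack(A),np.hstack(b),rcond=None)[0]; return x
E
python3 - <<'E'
from h import *
s=ctrl.get_state();c=ctrl.camera("side"); t=ctrl.camera("top")
x=tri([(c,(232.9,216.8)),(t,(254.1,221.6))]);print(s["ee_pos"],x.round(4),(x-s["ee_pos"]).round(4),proj(c,[x]),proj(t,[x]))
F=np.array([.5785,-.0189]);a=np.radians(-4.45);R=np.array([[np.cos(a),-np.sin(a)],[np.sin(a),np.cos(a)]])
for p in[(45,120),(-20,120),(-80,120),(-80,60),(-80,0),(-80,-60),(-80,-120)]: print((F+R@(np.array(p)/1000)).round(4))
E
```

```text
[0.41181082 0.0143605  0.0766726 ] [0.4682 0.0089 0.0346] [ 0.0564 -0.0055 -0.042 ] [[232.62356011 216.8252839 ]] [[254.24945251 221.37819746]]
[0.6327 0.0972]
[0.5679 0.1023]
[0.5081 0.1069]
[0.5034 0.0471]
[ 0.4987 -0.0127]
[ 0.4941 -0.0725]
[ 0.4894 -0.1323]
```

Emit:
jog_arm(increments=[{"hand": 8, "translation": [0, 0, 15], "yaw": 0}, {"hand": 8, "translation": [30, 16, 15], "yaw": 0}, {"hand": 8, "translation": [65, 35, 15], "yaw": 0}, {"hand": 8, "translation": [100, 54, 15], "yaw": 0}, {"hand": 8, "translation": [135, 73, 15], "yaw": 0}, {"hand": 8, "translation": [164.3, 88.3, 15], "yaw": 0}, {"hand": 8, "translation": [164.3, 88.3, 0], "yaw": 0}, {"hand": 8, "translation": [164.3, 88.3, -10], "yaw": 0}])

```text
time_s: 36.52
ee_pos: [0.5749, 0.1025, 0.0653]
tool_rot: [-0.118, -3.137, 0.0]
wrist_force: [-0.4, -0.9, -0.3]
gripper_width: 0.0119
finger_force: 61.3
```

Emit:
jog_arm(increments=[{"hand": 8, "translation": [0, 0, 0], "yaw": 0}, {"hand": 8, "translation": [0, 0, 0], "yaw": 0}])

```text
time_s: 36.78
ee_pos: [0.5759, 0.1023, 0.0672]
tool_rot: [0.119, 3.139, -0.0]
wrist_force: [-0.7, -0.1, -0.9]
gripper_width: 0.0116
finger_force: 61.3
```

```bash
python3 - <<'E'
from h import *
s=ctrl.get_state();print(s["ee_pos"],s["gripper_width"],s["wrist_force"])
c=ctrl.camera("side"); t=ctrl.camera("top"); g=s["ee_pos"]+[.0564,-.0055,-.042]
print(stylus_dir(c,s["ee_pos"],np.radians(-4.4),(180,120,300,250)))
u,v=proj(c,[g])[0].astype(int); a=c["pixels"][v-30:v+30,u-40:u+20]
u2,v2=proj(t,[g])[0].astype(int); b=t["pixels"][v2-30:v2+30,u2-30:u2+20]
print(proj(c,[g]),proj(t,[g]),u-40,v-30,u2-30,v2-30)
cv2.imwrite("pics/s6.png",np.hstack([cv2.resize(a,None,fx=7,fy=7,interpolation=cv2.INTER_CUBIC),cv2.resize(b,None,fx=7,fy=7,interpolation=cv2.INTER_CUBIC)]))
E
```

```text
[0.57591183 0.10228346 0.06717539] 0.011590269212921493 [-0.65207945 -0.0529842  -0.85280571]
(np.float64(-35.8), 106, array([573., 103.,  96.]))
[[261.27079041 170.21749012]] [[217.2799806  154.28544011]] 221 140 187 124
```

View pics/s6.png

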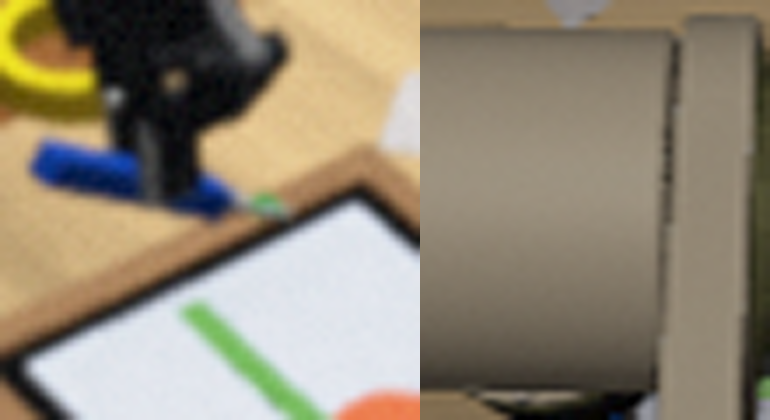

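Ball at side crop (287,212), just above the gap beside the green dot, as predicted; the top view is blocked by the arm. Descend until contact.

Emit:
jog_arm(increments=[{"hand": 8, "translation": [0.4, 0.3, -3], "yaw": 0}, {"hand": 8, "translation": [0.4, 0.3, -6], "yaw": 0}, {"hand": 8, "translation": [0.4, 0.3, -6], "yaw": 0}, {"hand": 8, "translation": [0.4, 0.3, -6], "yaw": 0}])

```text
time_s: 37.38
ee_pos: [0.5765, 0.103, 0.0608]
tool_rot: [-0.119, -3.139, -0.0]
wrist_force: [-0.5, -0.2, -0.2]
gripper_width: 0.0118
finger_force: 61.3
```

Emit:
jog_arm(increments=[{"hand": 8, "translation": [0, 0, -1.5], "yaw": 0}, {"hand": 8, "translation": [0, 0, -1.5], "yaw": 0}, {"hand": 8, "translation": [0, 0, -1.5], "yaw": 0}])

```text
time_s: 37.75
ee_pos: [0.5765, 0.103, 0.0595]
tool_rot: [0.119, 3.139, 0.0]
wrist_force: [-1.4, -0.5, 1.8]
gripper_width: 0.0116
finger_force: 61.5
```

Emit:
jog_arm(increments=[{"hand": 8, "translation": [0, 0, -1], "yaw": 0}, {"hand": 8, "translation": [0, 0, -1], "yaw": 0}, {"hand": 8, "translation": [0, 0, -1], "yaw": 0}])

```text
time_s: 38.12
ee_pos: [0.5763, 0.103, 0.0586]
tool_rot: [-0.118, -3.139, 0.0]
wrist_force: [-3.5, -0.0, 5.2]
gripper_width: 0.0119
finger_force: 61.9
```

Emit:
jog_arm(increments=[{"hand": 8, "translation": [0, 2, 0.5], "yaw": 0}, {"hand": 8, "translation": [0, 4.5, 0.5], "yaw": 0}, {"hand": 8, "translation": [0, 4.5, 0.5], "yaw": 0}])

```text
time_s: 38.5
ee_pos: [0.5769, 0.1072, 0.0589]
tool_rot: [0.119, 3.139, -0.001]
wrist_force: [0.8, -3.8, 2.0]
gripper_width: 0.0115
finger_force: 61.6
```

Emit:
jog_arm(increments=[{"hand": 8, "translation": [0, -3, 0], "yaw": 0}, {"hand": 8, "translation": [0, -6, 0], "yaw": 0}, {"hand": 8, "translation": [0, -9, 0], "yaw": 0}, {"hand": 8, "translation": [0, -9, 0], "yaw": 0}])

```text
time_s: 39.0
ee_pos: [0.5765, 0.0981, 0.0588]
tool_rot: [-0.119, -3.139, 0.0]
wrist_force: [0.5, -0.7, 3.1]
gripper_width: 0.0119
finger_force: 61.6
```

Emit:
jog_arm(increments=[{"hand": 8, "translation": [0, -1.5, 0], "yaw": 0}, {"hand": 8, "translation": [0, -1.5, 0], "yaw": 0}, {"hand": 8, "translation": [0, -1.5, 0], "yaw": 0}])

```text
time_s: 39.38
ee_pos: [0.5765, 0.0971, 0.0588]
tool_rot: [-0.118, -3.139, -0.0]
wrist_force: [0.0, 3.0, 2.9]
gripper_width: 0.0119
finger_force: 61.7
```

Emit:
jog_arm(increments=[{"hand": 8, "translation": [0, -1.5, 0], "yaw": 0}, {"hand": 8, "translation": [0, -1.5, 0], "yaw": 0}, {"hand": 8, "translation": [0, -1.5, 0], "yaw": 0}])

```text
time_s: 39.75
ee_pos: [0.5764, 0.096, 0.0588]
tool_rot: [-0.118, -3.139, -0.002]
wrist_force: [-0.5, 5.7, 3.1]
gripper_width: 0.0118
finger_force: 61.9
```

Ball is seated in the gap (both walls felt, 7.5 mm apart; centre at TCP y = 102.2). Centre it, then trace.

Emit:
jog_arm(increments=[{"hand": 8, "translation": [0, 4, 0], "yaw": 0}, {"hand": 8, "translation": [0, 6.5, 0], "yaw": 0}, {"hand": 8, "translation": [0, 6.5, 0], "yaw": 0}, {"hand": 8, "translation": [0, 6.5, 0], "yaw": 0}, {"hand": 8, "translation": [0, 6.5, 0], "yaw": 0}])

```text
time_s: 40.38
ee_pos: [0.5766, 0.1019, 0.0588]
tool_rot: [0.119, 3.139, 0.0]
wrist_force: [1.5, -1.0, 1.9]
gripper_width: 0.012
finger_force: 61.5
```

Emit:
jog_arm(increments=[{"hand": 8, "translation": [-4, 0.3, 0], "yaw": 0}, {"hand": 8, "translation": [-8, 0.6, 0], "yaw": 0}, {"hand": 8, "translation": [-12, 0.9, 0], "yaw": 0}, {"hand": 8, "translation": [-16, 1.2, 0], "yaw": 0}, {"hand": 8, "translation": [-20, 1.6, 0], "yaw": 0}, {"hand": 8, "translation": [-24, 1.9, 0], "yaw": 0}, {"hand": 8, "translation": [-28, 2.2, 0], "yaw": 0}, {"hand": 8, "translation": [-32, 2.5, 0], "yaw": 0}])

```text
time_s: 41.38
ee_pos: [0.5443, 0.1045, 0.0588]
tool_rot: [0.119, 3.139, 0.0]
wrist_force: [2.1, -0.2, 1.3]
gripper_width: 0.0118
finger_force: 61.4
```

Emit:
jog_arm(increments=[{"hand": 8, "translation": [-4, 0.3, -0.4], "yaw": 0}, {"hand": 8, "translation": [-8, 0.6, -0.4], "yaw": 0}, {"hand": 8, "translation": [-12, 0.9, -0.4], "yaw": 0}, {"hand": 8, "translation": [-16, 1.2, -0.4], "yaw": 0}, {"hand": 8, "translation": [-20, 1.6, -0.4], "yaw": 0}, {"hand": 8, "translation": [-24, 1.9, -0.4], "yaw": 0}, {"hand": 8, "translation": [-28, 2.2, -0.4], "yaw": 0}, {"hand": 8, "translation": [-32, 2.5, -0.4], "yaw": 0}])

```text
time_s: 42.38
ee_pos: [0.5123, 0.107, 0.0584]
tool_rot: [0.119, 3.139, -0.0]
wrist_force: [2.7, -0.4, 1.6]
gripper_width: 0.0114
finger_force: 61.5
```

Emit:
jog_arm(increments=[{"hand": 8, "translation": [-4, 0.3, 0], "yaw": 0}, {"hand": 8, "translation": [-8, 0.6, 0], "yaw": 0}, {"hand": 8, "translation": [-12, 0.9, 0], "yaw": 0}, {"hand": 8, "translation": [-16, 1.2, 0], "yaw": 0}, {"hand": 8, "translation": [-20, 1.6, 0], "yaw": 0}, {"hand": 8, "translation": [-24, 1.9, 0], "yaw": 0}, {"hand": 8, "translation": [-28, 2.2, 0], "yaw": 0}, {"hand": 8, "translation": [-32, 2.5, 0], "yaw": 0}])

```text
time_s: 43.38
ee_pos: [0.4803, 0.1095, 0.0584]
tool_rot: [-0.119, -3.139, -0.0]
wrist_force: [2.9, -0.1, 1.7]
gripper_width: 0.0122
finger_force: 61.5
```

Emit:
jog_arm(increments=[{"hand": 8, "translation": [-4, 0.3, -0.2], "yaw": 0}, {"hand": 8, "translation": [-8, 0.6, -0.2], "yaw": 0}, {"hand": 8, "translation": [-12, 0.9, -0.2], "yaw": 0}, {"hand": 8, "translation": [-16, 1.2, -0.2], "yaw": 0}, {"hand": 8, "translation": [-20, 1.6, -0.2], "yaw": 0}, {"hand": 8, "translation": [-24, 1.9, -0.2], "yaw": 0}, {"hand": 8, "translation": [-28, 2.2, -0.2], "yaw": 0}, {"hand": 8, "translation": [-28, 2.2, -0.2], "yaw": 0}])

```text
time_s: 44.38
ee_pos: [0.4512, 0.1117, 0.0581]
tool_rot: [-0.118, -3.137, 0.0]
wrist_force: [-2.8, 0.6, 6.3]
gripper_width: 0.0121
finger_force: 61.9
```

Emit:
jog_arm(increments=[{"hand": 8, "translation": [-2, 0.2, 0], "yaw": 0}, {"hand": 8, "translation": [-2, 0.2, 0], "yaw": 0}, {"hand": 8, "translation": [-2, 0.2, 0], "yaw": 0}])

```text
time_s: 44.75
ee_pos: [0.4502, 0.1119, 0.0582]
tool_rot: [-0.118, -3.138, -0.0]
wrist_force: [-1.6, 1.4, 5.8]
gripper_width: 0.012
finger_force: 61.7
```

Emit:
jog_arm(increments=[{"hand": 8, "translation": [-2, 0.2, 0], "yaw": 0}, {"hand": 8, "translation": [-2, 0.2, 0], "yaw": 0}, {"hand": 8, "translation": [-2, 0.2, 0], "yaw": 0}])

```text
time_s: 45.12
ee_pos: [0.4486, 0.112, 0.0582]
tool_rot: [0.119, 3.139, 0.0]
wrist_force: [0.7, 0.1, 3.2]
gripper_width: 0.0117
finger_force: 61.6
```

Emit:
jog_arm(increments=[{"hand": 8, "translation": [-2, 0.2, 0], "yaw": 0}, {"hand": 8, "translation": [-2, 0.2, 0], "yaw": 0}, {"hand": 8, "translation": [-2, 0.2, 0], "yaw": 0}])

```text
time_s: 45.5
ee_pos: [0.4467, 0.1122, 0.0583]
tool_rot: [0.119, 3.139, 0.0]
wrist_force: [2.8, -0.4, 2.4]
gripper_width: 0.0118
finger_force: 61.5
```

Emit:
jog_arm(increments=[{"hand": 8, "translation": [-1.5, 0.1, 0], "yaw": 0}, {"hand": 8, "translation": [-1.5, 0.1, 0], "yaw": 0}, {"hand": 8, "translation": [-1.5, 0.1, 0], "yaw": 0}])

```text
time_s: 45.88
ee_pos: [0.4454, 0.1123, 0.0583]
tool_rot: [0.119, 3.138, 0.0]
wrist_force: [5.1, 0.6, 2.3]
gripper_width: 0.012
finger_force: 61.4
```

Emit:
jog_arm(increments=[{"hand": 8, "translation": [3, -0.3, -0.2], "yaw": 0}, {"hand": 8, "translation": [6.5, -0.5, -0.2], "yaw": 0}, {"hand": 8, "translation": [6.5, -0.5, -0.2], "yaw": 0}, {"hand": 8, "translation": [6.5, -0.5, -0.2], "yaw": 0}, {"hand": 8, "translation": [6.5, -0.5, -0.2], "yaw": 0}])

```text
time_s: 46.5
ee_pos: [0.4498, 0.112, 0.0577]
tool_rot: [-0.118, -3.135, 0.0]
wrist_force: [-1.7, 0.3, 6.3]
gripper_width: 0.0114
finger_force: 62.0
```

Emit:
jog_arm(increments=[{"hand": 8, "translation": [-0.3, -4, 0], "yaw": 0}, {"hand": 8, "translation": [-0.6, -8, 0], "yaw": 0}, {"hand": 8, "translation": [-0.9, -12, 0], "yaw": 0}, {"hand": 8, "translation": [-1.2, -16, 0], "yaw": 0}, {"hand": 8, "translation": [-1.6, -20, 0], "yaw": 0}, {"hand": 8, "translation": [-1.9, -24, 0], "yaw": 0}, {"hand": 8, "translation": [-2.2, -28, 0], "yaw": 0}, {"hand": 8, "translation": [-2.5, -32, 0], "yaw": 0}])

```text
time_s: 47.5
ee_pos: [0.4483, 0.0801, 0.0579]
tool_rot: [-0.118, -3.138, -0.001]
wrist_force: [0.5, 5.6, 5.5]
gripper_width: 0.0119
finger_force: 62.0
```

```bash
python3 - <<'E'
from h import *
s=ctrl.get_state();c=ctrl.camera("side");e=s["ee_pos"];print(e,s["wrist_force"])
g=e+[.0564,-.0055,-.0415];u,v=proj(c,[g])[0].astype(int);print(proj(c,[g]),u-60,v-45)
print(stylus_dir(c,e,np.radians(-4.4),(u-80,v-50,u+10,v+30)))
cv2.imwrite("pics/s7.png",cv2.resize(c["pixels"][v-45:v+30,u-60:u+40],None,fx=7.5,fy=7.5,interpolation=cv2.INTER_CUBIC))
E
```

```text
[0.44829272 0.08008488 0.05785989] [0.53816803 5.56277165 5.49970126]
[[227.9385394  199.83198493]] 167 154
(np.float64(33.0), 122, array([435.,  81.,  68.]))
```

View pics/s7.png

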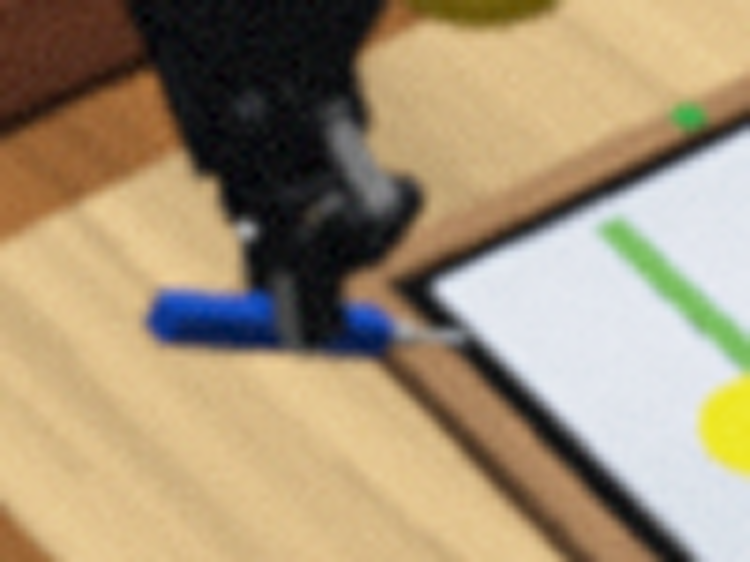

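Ball is in the near gap at crop (458,338), stylus still steep. Continue with a little less pressure.

Emit:
jog_arm(increments=[{"hand": 8, "translation": [0.2, -4, 0.6], "yaw": 0}, {"hand": 8, "translation": [-0.1, -8, 0.6], "yaw": 0}, {"hand": 8, "translation": [-0.4, -12, 0.6], "yaw": 0}, {"hand": 8, "translation": [-0.7, -16, 0.6], "yaw": 0}, {"hand": 8, "translation": [-1.1, -20, 0.6], "yaw": 0}, {"hand": 8, "translation": [-1.4, -24, 0.6], "yaw": 0}, {"hand": 8, "translation": [-1.7, -28, 0.6], "yaw": 0}, {"hand": 8, "translation": [-2, -32, 0.6], "yaw": 0}])

```text
time_s: 48.55
ee_pos: [0.447, 0.0476, 0.0586]
tool_rot: [-0.118, -3.139, 0.0]
wrist_force: [0.8, 2.6, 2.1]
gripper_width: 0.0117
finger_force: 61.6
```

Emit:
jog_arm(increments=[{"hand": 8, "translation": [-0.3, -4, 0], "yaw": 0}, {"hand": 8, "translation": [-0.6, -8, 0], "yaw": 0}, {"hand": 8, "translation": [-0.9, -12, 0], "yaw": 0}, {"hand": 8, "translation": [-1.2, -16, 0], "yaw": 0}, {"hand": 8, "translation": [-1.6, -20, 0], "yaw": 0}, {"hand": 8, "translation": [-1.9, -24, 0], "yaw": 0}, {"hand": 8, "translation": [-2.2, -28, 0], "yaw": 0}, {"hand": 8, "translation": [-2.5, -32, 0], "yaw": 0}])

```text
time_s: 49.55
ee_pos: [0.4445, 0.0156, 0.0586]
tool_rot: [-0.119, -3.139, -0.0]
wrist_force: [0.5, 2.4, 2.3]
gripper_width: 0.012
finger_force: 61.6
```

Emit:
jog_arm(increments=[{"hand": 8, "translation": [-0.3, -4, 0], "yaw": 0}, {"hand": 8, "translation": [-0.6, -8, 0], "yaw": 0}, {"hand": 8, "translation": [-0.9, -12, 0], "yaw": 0}, {"hand": 8, "translation": [-1.2, -16, 0], "yaw": 0}, {"hand": 8, "translation": [-1.6, -20, 0], "yaw": 0}, {"hand": 8, "translation": [-1.9, -24, 0], "yaw": 0}, {"hand": 8, "translation": [-2.2, -28, 0], "yaw": 0}, {"hand": 8, "translation": [-2.5, -32, 0], "yaw": 0}])

```text
time_s: 50.55
ee_pos: [0.442, -0.0164, 0.0586]
tool_rot: [-0.119, -3.139, 0.0]
wrist_force: [-0.3, 2.4, 2.3]
gripper_width: 0.0117
finger_force: 61.6
```

Emit:
jog_arm(increments=[{"hand": 8, "translation": [-0.3, -4, 0], "yaw": 0}, {"hand": 8, "translation": [-0.6, -8, 0], "yaw": 0}, {"hand": 8, "translation": [-0.9, -12, 0], "yaw": 0}, {"hand": 8, "translation": [-1.2, -16, 0], "yaw": 0}, {"hand": 8, "translation": [-1.6, -20, 0], "yaw": 0}, {"hand": 8, "translation": [-1.9, -24, 0], "yaw": 0}, {"hand": 8, "translation": [-2.2, -28, 0], "yaw": 0}, {"hand": 8, "translation": [-2.5, -32, 0], "yaw": 0}])

```text
time_s: 51.55
ee_pos: [0.4395, -0.0484, 0.0586]
tool_rot: [0.119, 3.139, 0.0]
wrist_force: [1.0, 3.4, 3.3]
gripper_width: 0.0118
finger_force: 61.6
```

Emit:
jog_arm(increments=[{"hand": 8, "translation": [-0.3, -4, 0], "yaw": 0}, {"hand": 8, "translation": [-0.6, -8, 0], "yaw": 0}, {"hand": 8, "translation": [-0.9, -12, 0], "yaw": 0}, {"hand": 8, "translation": [-1.2, -16, 0], "yaw": 0}, {"hand": 8, "translation": [-1.6, -20, 0], "yaw": 0}, {"hand": 8, "translation": [-1.9, -24, 0], "yaw": 0}, {"hand": 8, "translation": [-2.2, -28, 0], "yaw": 0}, {"hand": 8, "translation": [-2.5, -32, 0], "yaw": 0}])

```text
time_s: 52.55
ee_pos: [0.437, -0.0804, 0.0586]
tool_rot: [-0.118, -3.139, -0.0]
wrist_force: [0.2, 3.0, 3.1]
gripper_width: 0.0116
finger_force: 61.6
```

Emit:
jog_arm(increments=[{"hand": 8, "translation": [-0.3, -4, 0], "yaw": 0}, {"hand": 8, "translation": [-0.6, -8, 0], "yaw": 0}, {"hand": 8, "translation": [-0.9, -12, 0], "yaw": 0}, {"hand": 8, "translation": [-1.2, -16, 0], "yaw": 0}, {"hand": 8, "translation": [-1.6, -20, 0], "yaw": 0}, {"hand": 8, "translation": [-1.9, -24, 0], "yaw": 0}, {"hand": 8, "translation": [-2.2, -28, 0], "yaw": 0}, {"hand": 8, "translation": [-2.5, -32, 0], "yaw": 0}])

```text
time_s: 53.55
ee_pos: [0.4345, -0.1124, 0.0586]
tool_rot: [-0.119, -3.139, -0.0]
wrist_force: [0.0, 2.5, 2.6]
gripper_width: 0.0117
finger_force: 61.6
```

Emit:
jog_arm(increments=[{"hand": 8, "translation": [-0.3, -4, 0], "yaw": 0}, {"hand": 8, "translation": [-0.6, -8, 0], "yaw": 0}, {"hand": 8, "translation": [-1, -12, 0], "yaw": 0}, {"hand": 8, "translation": [-1.1, -14, 0], "yaw": 0}, {"hand": 8, "translation": [-1.1, -14, 0], "yaw": 0}, {"hand": 8, "translation": [-1.1, -14, 0], "yaw": 0}, {"hand": 8, "translation": [-1.1, -14, 0], "yaw": 0}])

```text
time_s: 54.42
ee_pos: [0.4335, -0.1263, 0.0587]
tool_rot: [0.119, 3.139, -0.001]
wrist_force: [-1.0, -0.9, 3.2]
gripper_width: 0.0116
finger_force: 61.6
```

Emit:
jog_arm(increments=[{"hand": 8, "translation": [0, -3, -0.2], "yaw": 0}, {"hand": 8, "translation": [0, -3, -0.2], "yaw": 0}, {"hand": 8, "translation": [0, -3, -0.2], "yaw": 0}])

```text
time_s: 54.8
ee_pos: [0.4334, -0.1292, 0.0585]
tool_rot: [0.119, 3.139, -0.0]
wrist_force: [-0.4, 1.5, 4.3]
gripper_width: 0.0119
finger_force: 61.7
```

Emit:
jog_arm(increments=[{"hand": 8, "translation": [0, -3, 0], "yaw": 0}, {"hand": 8, "translation": [0, -3, 0], "yaw": 0}, {"hand": 8, "translation": [0, -3, 0], "yaw": 0}])

```text
time_s: 55.18
ee_pos: [0.4334, -0.1322, 0.0584]
tool_rot: [-0.119, -3.139, 0.0]
wrist_force: [-0.3, 2.1, 3.6]
gripper_width: 0.0117
finger_force: 61.7
```

```bash
python3 - <<'E'
from h import *
s=ctrl.get_state();c=ctrl.camera("side");e=s["ee_pos"];print(e,s["wrist_force"])
g=e+[.0579,-.0055,-.0415];u,v=proj(c,[g])[0].astype(int);print(proj(c,[g]),u-60,v-45)
print(stylus_dir(c,e,np.radians(-4.4),(u-80,v-50,u+10,v+30)))
cv2.imwrite("pics/s8.png",cv2.resize(c["pixels"][v-45:v+30,u-60:u+40],None,fx=7.5,fy=7.5,interpolation=cv2.INTER_CUBIC))
E
```

```text
[ 0.43342301 -0.13220616  0.05841243] [-0.29799308  2.08996178  3.55025843]
[[283.74025007 255.08298901]] 223 210
(np.float64(35.5), 149, array([ 416., -131.,   72.]))
```

View pics/s8.png

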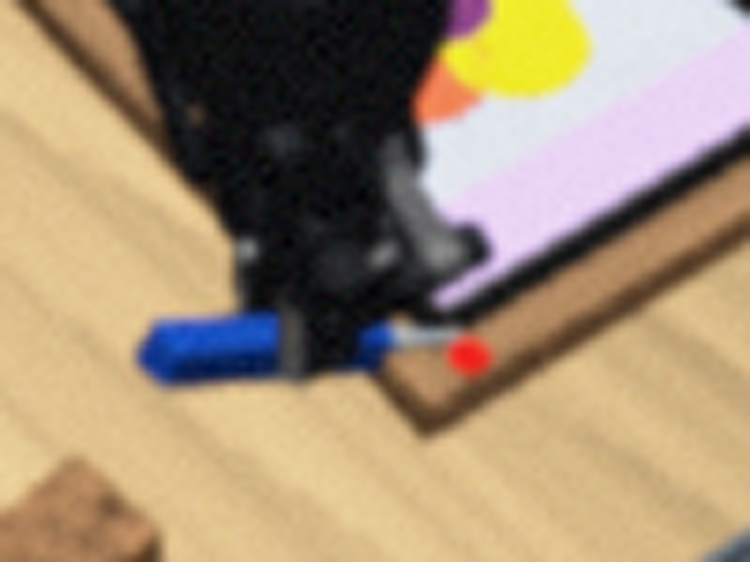

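Ball at crop (460,332), in the last corner beside the red dot. Feel the end wall.

Emit:
jog_arm(increments=[{"hand": 8, "translation": [0, -2, 0], "yaw": 0}, {"hand": 8, "translation": [0, -2, 0], "yaw": 0}, {"hand": 8, "translation": [0, -2, 0], "yaw": 0}])

```text
time_s: 55.6
ee_pos: [0.4332, -0.1335, 0.0583]
tool_rot: [-0.118, -3.139, -0.002]
wrist_force: [0.1, 6.6, 3.4]
gripper_width: 0.0116
finger_force: 62.0
```

Emit:
jog_arm(increments=[{"hand": 8, "translation": [0, -2, 0], "yaw": 0}, {"hand": 8, "translation": [0, -2, 0], "yaw": 0}, {"hand": 8, "translation": [0, -2, 0], "yaw": 0}])

```text
time_s: 55.98
ee_pos: [0.4329, -0.1348, 0.0581]
tool_rot: [-0.118, -3.138, -0.004]
wrist_force: [0.7, 9.2, 3.3]
gripper_width: 0.0119
finger_force: 62.7
```

Emit:
jog_arm(increments=[{"hand": 8, "translation": [0, 4, 0], "yaw": 0}, {"hand": 8, "translation": [0, 7, 0], "yaw": 0}, {"hand": 8, "translation": [0, 7, 0], "yaw": 0}, {"hand": 8, "translation": [0, 7, 0], "yaw": 0}, {"hand": 8, "translation": [0, 7, 0], "yaw": 0}, {"hand": 8, "translation": [0, 7, 5], "yaw": 0}, {"hand": 8, "translation": [0, 7, 30], "yaw": 0}, {"hand": 8, "translation": [0, 7, 50], "yaw": 0}])

```text
time_s: 56.98
ee_pos: [0.433, -0.1289, 0.1091]
tool_rot: [-0.118, -3.138, -0.001]
wrist_force: [-0.7, 1.4, 0.2]
gripper_width: 0.012
finger_force: 61.3
```

Emit:
jog_arm(increments=[{"hand": 8, "translation": [5, 40, 0], "yaw": 0}, {"hand": 8, "translation": [14, 90, 0], "yaw": 2}, {"hand": 8, "translation": [22, 140, 0], "yaw": 2}, {"hand": 8, "translation": [30, 190, 0], "yaw": 2}, {"hand": 8, "translation": [38, 240, 0], "yaw": 2}, {"hand": 8, "translation": [46, 290, 0], "yaw": 2}, {"hand": 8, "translation": [54, 340, 0], "yaw": 2}, {"hand": 8, "translation": [62, 385, 0], "yaw": 2}])

```text
time_s: 57.98
ee_pos: [0.4949, 0.2575, 0.1083]
tool_rot: [-0.063, -3.14, 0.001]
wrist_force: [1.1, -0.7, -0.3]
gripper_width: 0.0119
finger_force: 61.3
```

Emit:
jog_arm(increments=[{"hand": 8, "translation": [4, 30, 0], "yaw": 0}, {"hand": 8, "translation": [4, 45, 0], "yaw": 0}, {"hand": 8, "translation": [4, 45, 0], "yaw": 0}, {"hand": 8, "translation": [4, 45, 0], "yaw": 0}])

```text
time_s: 58.48
ee_pos: [0.4993, 0.2997, 0.1084]
tool_rot: [-0.065, -3.14, 0.001]
wrist_force: [0.2, -0.6, -0.3]
gripper_width: 0.012
finger_force: 61.3
```

```bash
python3 - <<'E'
from h import *
s=ctrl.get_state();c=ctrl.camera("side");t=ctrl.camera("top");e=s["ee_pos"];print(e,s["tool_rot"],s["gripper_width"])
for k,v in sticks(t,(340,170,420,265),.02).items(): print("tray",k,*v)
g=e+[.0579,-.0045,-.0415];u,v=proj(c,[g])[0].astype(int);print(proj(c,[g]),u-70,v-45)
print(stylus_dir(c,e,np.radians(-2.3),(u-80,v-50,u+10,v+30)))
cv2.imwrite("pics/s9.png",cv2.resize(c["pixels"][v-45:v+55,u-70:u+50],None,fx=6,fy=6,interpolation=cv2.INTER_CUBIC))
E
```

```text
[0.49931762 0.29974612 0.10839807] [-6.51247344e-02 -3.14031728e+00  8.50382162e-04] 0.012038610179989506
tray red [ 440.3 -335.1   72.3   16.8   -2.5] [ 520.7 -263.3   44.    16.9   -2.1]
tray vio [ 443.5 -258.8   73.1   18.5   -6. ] [ 514.  -285.8   45.5   18.2   14.6]
tray yel [ 439.5 -296.4   69.9   16.8   -2.4] [ 515.1 -339.7   44.1   14.5   -2.5]
[[192.16263932 134.20354172]] 122 89
(np.float64(36.5), 102, array([487., 300., 118.]))
```

View pics/s9.png

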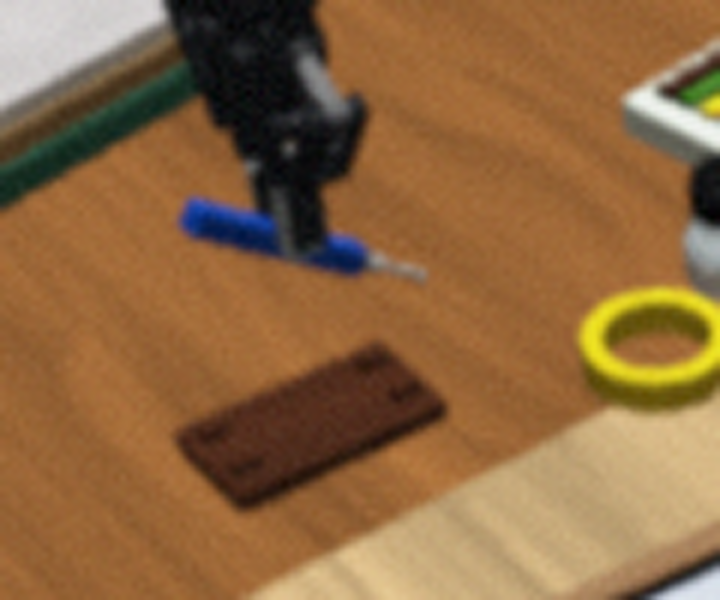

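Stylus is held at 36° over the empty rest, gripped about 10 mm forward of its centre. In the tray, violet_short was nudged but still appears inside its bay. Lay the stylus down.

Emit:
jog_arm(increments=[{"hand": 8, "translation": [5, 3.7, 0], "yaw": 0}, {"hand": 8, "translation": [5, 3.7, -20], "yaw": 0}, {"hand": 8, "translation": [5, 3.7, -40], "yaw": 0}, {"hand": 8, "translation": [5, 3.7, -50], "yaw": 0}, {"hand": 8, "translation": [5, 3.7, -54], "yaw": 0}, {"hand": 8, "translation": [5, 3.7, -58], "yaw": 0}, {"hand": 8, "translation": [5, 3.7, -58], "yaw": 0}], newtons=20)

```text
time_s: 59.45
ee_pos: [0.5046, 0.3046, 0.0506]
tool_rot: [0.064, 3.141, 0.0]
wrist_force: [-0.1, 0.3, -0.0]
gripper_width: 0.0115
finger_force: 61.3
```

Emit:
jog_arm(increments=[{"hand": 8, "translation": [0, 0, -3], "yaw": 0}, {"hand": 8, "translation": [0, 0, -6], "yaw": 0}, {"hand": 8, "translation": [0, 0, -6], "yaw": 0}])

```text
time_s: 59.82
ee_pos: [0.5054, 0.3047, 0.0449]
tool_rot: [0.064, 3.138, 0.001]
wrist_force: [2.8, 0.2, 1.9]
gripper_width: 0.0118
finger_force: 61.5
```

Emit:
jog_arm(increments=[{"hand": 8, "translation": [0, 0, -3], "yaw": 0}, {"hand": 8, "translation": [0, 0, -6], "yaw": 0}, {"hand": 8, "translation": [0, 0, -6], "yaw": 0}])

```text
time_s: 60.2
ee_pos: [0.5052, 0.305, 0.0393]
tool_rot: [0.063, 3.138, 0.002]
wrist_force: [2.1, 1.4, 6.5]
gripper_width: 0.0122
finger_force: 63.2
```

```bash
python3 - <<'E'
from h import *
s=ctrl.get_state();c=ctrl.camera("side");e=s["ee_pos"];print(e,s["wrist_force"],s["ft_torque"])
u,v=proj(c,[e])[0].astype(int)
print(stylus_dir(c,e,np.radians(-2.3),(u-50,v-50,u+40,v+30)))
E
```

```text
[0.50523869 0.30498328 0.03931965] [2.13608764 1.39011186 6.50931426] [ 0.14217515 -0.67886917  0.03067432]
(np.float64(31.6), 103, array([495., 305.,  47.]))
```

Emit:
jog_arm(increments=[{"hand": 9, "translation": [0, -1, -3], "yaw": 0}, {"hand": 9, "translation": [0, -1, -6], "yaw": 0}, {"hand": 9, "translation": [0, -1, -8], "yaw": 0}, {"hand": 9, "translation": [0, -1, -8], "yaw": 0}], newtons=21)

```text
time_s: 60.75
ee_pos: [0.5028, 0.3042, 0.0319]
tool_rot: [-0.063, -3.139, -0.001]
wrist_force: [-11.7, 0.2, 19.4]
gripper_width: 0.0118
finger_force: 67.3
```

Emit:
jog_arm(increments=[{"hand": 9, "translation": [0, 0, -3], "yaw": 0}, {"hand": 9, "translation": [0, 0, -6], "yaw": 0}, {"hand": 9, "translation": [0, 0, -8], "yaw": 0}, {"hand": 9, "translation": [0, 0, -8], "yaw": 0}])

```text
time_s: 61.25
ee_pos: [0.5025, 0.3042, 0.0243]
tool_rot: [-0.063, -3.138, -0.001]
wrist_force: [-13.2, 0.6, 23.4]
gripper_width: 0.0121
finger_force: 71.4
```

```bash
python3 - <<'E'
from h import *
s=ctrl.get_state();c=ctrl.camera("side");e=s["ee_pos"];print(e,s["wrist_force"],s["ft_torque"])
u,v=proj(c,[e])[0].astype(int)
print(stylus_dir(c,e,np.radians(-2.3),(u-50,v-50,u+40,v+30)))
cv2.imwrite("pics/s10.png",cv2.resize(c["pixels"][v-45:v+45,u-60:u+60],None,fx=6,fy=6,interpolation=cv2.INTER_CUBIC))
E
```

```text
[0.50245965 0.30424815 0.02428185] [-13.15210521   0.58150968  23.41958433] [0.18148803 1.74768557 0.03928598]
(np.float64(14.9), 119, array([489., 305.,  33.]))
```

View pics/s10.png

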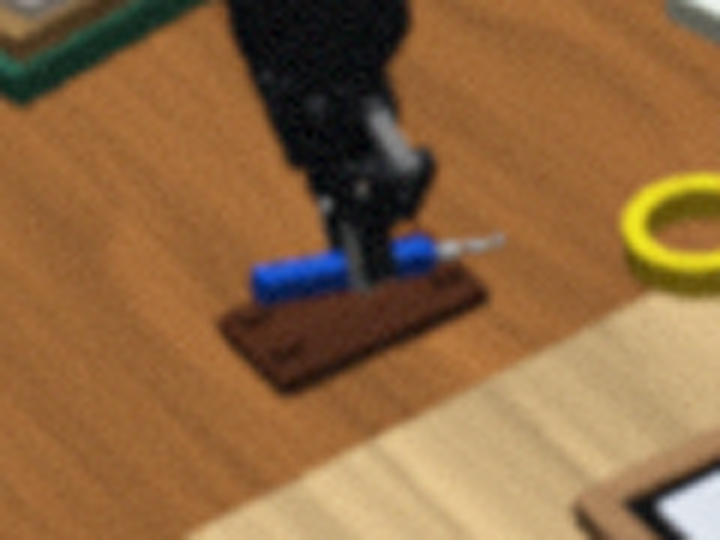

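Handle now about 15° and its front is seated over the rest (crop (345,270)). Lower further, then release.

Emit:
jog_arm(increments=[{"hand": 9, "translation": [0, -0.5, -2], "yaw": 0}, {"hand": 9, "translation": [0, -0.5, -4], "yaw": 0}, {"hand": 9, "translation": [0, -0.5, -6], "yaw": 0}, {"hand": 9, "translation": [0, -0.5, -6], "yaw": 0}])

```text
time_s: 61.8
ee_pos: [0.5024, 0.3041, 0.0187]
tool_rot: [-0.062, -3.139, -0.002]
wrist_force: [-15.6, 2.4, 26.6]
gripper_width: 0.0122
finger_force: 76.1
```

Emit:
jog_arm(increments=[{"hand": 13.5, "translation": [0, 0, 0], "yaw": 0}, {"hand": 15, "translation": [0, 0, 0], "yaw": 0}, {"hand": 17, "translation": [0, 0, 0], "yaw": 0}, {"hand": 20, "translation": [0, 0, 0], "yaw": 0}, {"hand": 26, "translation": [0, 0, 0], "yaw": 0}, {"hand": 36, "translation": [0, 0, 1], "yaw": 0}, {"hand": 40, "translation": [0, 0, 30], "yaw": 0}, {"hand": 40, "translation": [0, 0, 60], "yaw": 0}])

```text
time_s: 62.8
ee_pos: [0.5043, 0.303, 0.077]
tool_rot: [-0.064, -3.14, 0.0]
wrist_force: [0.6, -0.4, -0.1]
gripper_width: 0.0399
finger_force: 0.0
```

Emit:
jog_arm(increments=[{"hand": 40, "translation": [-50, 0, 60], "yaw": 0}, {"hand": 40, "translation": [-100, 0, 90], "yaw": 0}, {"hand": 40, "translation": [-150, -20, 100], "yaw": 0}, {"hand": 40, "translation": [-190, -40, 100], "yaw": 0}, {"hand": 40, "translation": [-190, -40, 100], "yaw": 0}])

```text
time_s: 63.42
ee_pos: [0.312, 0.2622, 0.177]
tool_rot: [-0.063, -3.141, 0.0]
wrist_force: [-0.0, 0.1, 1.0]
gripper_width: 0.04
finger_force: 0.0
```

```bash
python3 - <<'E'
from h import *
s=ctrl.get_state();c=ctrl.camera("side");t=ctrl.camera("top");print(s["ee_pos"])
print("sty",*blobs(t,mask(t,(100,150,60),(116,255,255)),.026,60,(105,170,165,250)))
print("rest",*blobs(t,mask(t,(0,100,30),(20,255,80)),.012,200,(112,180,155,242)))
for k,v in sticks(t,(340,170,420,265),.02).items(): print("tray",k,*v)
a=cv2.resize(t["pixels"][170:245,105:165],(384,480),interpolation=cv2.INTER_CUBIC)
b=cv2.resize(c["pixels"][262:372,275:395],(416,480),interpolation=cv2.INTER_CUBIC)
cv2.imwrite("pics/f1.png",np.hstack([a,b]))
E
```

```text
[0.31196411 0.26222334 0.17695533]
sty [490.8 302.6  91.1  17.   -2.2]
rest [494.3 302.8 111.9  64.2  -2.3]
tray red [ 440.2 -335.1   72.1   16.8   -2.5] [ 520.7 -263.3   44.    16.9   -2.1]
tray vio [ 443.5 -258.8   73.1   18.6   -6.2] [ 514.  -285.8   45.5   18.2   14.6]
tray yel [ 439.5 -296.4   69.9   16.8   -2.4] [ 515.1 -339.7   44.1   14.5   -2.5]
```

View pics/f1.png

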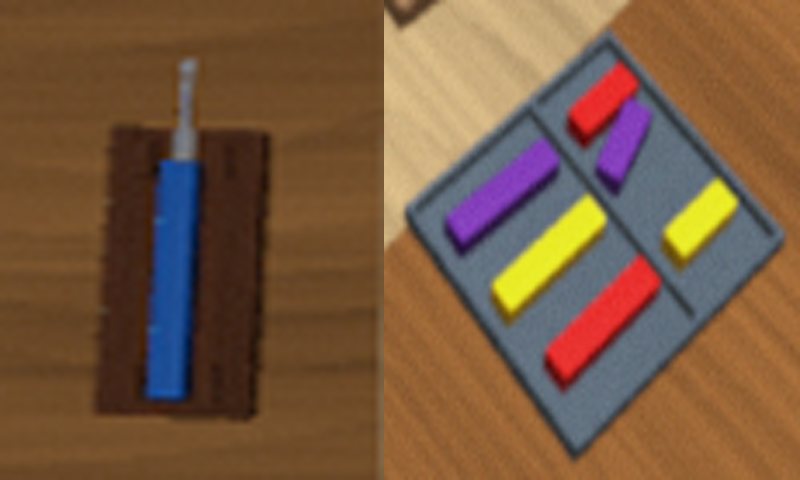

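Stylus lies back in its rest, about 4 mm off and aligned. All six sticks are flat in their proper bays; violet_short was nudged but is flat and well inside. Handing in.

```bash
python3 -c "
from bench import ctrl
print(ctrl.sign_off())"
```

```text
the job is handed in; nothing more can be done
None
```

I handed the job in at about 63 s: all six sticks are sorted, the gap is traced from the green dot to the red dot, and the stylus is back in its rest; sign-off returned no verdict.

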